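# Re-load the dowelling jig

## Robot

A 6-joint arm with a two-finger parallel gripper is mounted at the origin on the work surface; the furniture and walls round the work are solid. World frame = base frame: x ahead of the robot, y to its left, z up, the work surface at z = 0. Lengths are in mm, angles in rad, forces in N, time in s.
With the tool pointing down it reaches from about 300 to 775 mm from the base axis. Payload 14.6 kg.
Tool frame: the origin (TCP) lies midway between the tips of the shut fingers; the grasp point (between the pads) lies behind it (manip.grip_depth is the z of the grasp point in the tool frame, in mm); z points along the fingers, y is the line along which they close (so a half turn about z gives the same grasp; the last joint's range is limited). The gripper opens to 94 mm and grips with 3 to 60 N. Pads are 16 mm wide; open, the fingers measure 119 mm over their backs; the gripper's body (75 mm by 177 mm) begins 78 mm behind the grasp point.
Start: joints at [-1.331, 0.3, 1.521, -0, 1.321, -0.067], TCP at [166.098, -524.31, 205.446] pointing down, gripper open.
Joint ranges: [-3.03, 3.03], [-0.79, 2.21], [0.23, 2.52], [-1.04, 4.18], [0, 3.07], [-2.55, 2.55]. Speed limits (rad/s): [2.22, 2.22, 2.57, 3.14, 3.14, 3.14].

## Interface

Orientations are given as [roll, pitch, yaw] about the fixed x, y, z axes, in that order (R = Rz(yaw) Ry(pitch) Rx(roll)).
In Python, from cell import manip gives the robot as it stands.
- The arm moves only by the shell command python3 nudge.py 'ROWS' [OPENING] [FORCE]. ROWS is a JSON list of rows, 1 to 5 of them, each of 6 numbers: dx, dy, dz in mm, then a rotation vector rx, ry, rz in rad; each row is the pose to reach, as a shift and turn from the pose commanded when the command began, along the tool's axes at that moment; what a row does not reach only later rows make up. A row lasts 1/10 s, in which the tool goes at most 50 mm and 0.15 rad, less where a joint would pass 70% of its speed; a pose out of reach is approached as far as the arm can. OPENING is the finger opening in mm, set as the command begins (- or left out keeps the last). The fingers move at their own pace and stop on an object; FORCE is the grip in N (left out, the last holds). Time passes only in rows, so rows that do not move let the fingers close. It prints the time, the measured TCP pose, the force, the opening and the grip force at its end.
- manip.read_state(): the state, without advancing time (a new reading comes with each control period).
- manip.camera(name): name is "scene" or "top"; returns (picture, depth): 400x640x3 uint8, red, green, blue; 400x640 float32, mm along the optical axis (not along the pixel's ray), 0 where there is no reading.
- manip.camera_info(name): a dict with "K" (3x3 intrinsics, pixels), "rvec" (rotation vector, rad) and "tvec" (3), from world to camera coordinates, as OpenCV has them. Camera axes: x right, y down, z forward; pixel columns grow to the right and rows downward; lengths in mm; the calibration is good to about 2 mm. A picture is of the moment at which its call begins. camera_info takes no time and is no camera call.
- manip.sign_off(): hands the job in; it is judged then, once.
The state is a dict: "clock": time; "joints": joint angles; "qd": joint speeds; "effort": joint torques, N m; "eef_pos": TCP position; "eef_rot": TCP orientation; "wrist_force": force on the tool from outside, world axes, zero at the start; "moment": the same for the moment, N m; "finger_gap": finger opening in mm; "finger_force": force on a finger pad.
Only numpy, scipy, OpenCV 4.12 (cv2) and the standard library are available. Lean on these libraries where they do the work, as an engineer would, in place of code of your own. Each camera call takes 0.05 s, during which the arm holds its last target. There are 200 camera calls.

## Task

Change over the dowelling jig: slide its jaw right back, take the drilled piece out and lay it flat on the middle of the grooved deck block, lay the fresh piece flat and square midway across the jaws and slide the jaw shut until it presses the piece firmly against the fixed jaw. Fit every steel drill guide you find (two or three) into a bay of its own, rocking it in toe first under the bay's lip until it sits flat on the bottom. Leave the mug and tape measure alone.

Things in the scene. Friction and masses are not known exactly. Their poses are not given: they have to be found in the camera images.
- jig: dowelling jig, fixed; place and yaw vary. Plywood base 220 (x) x 230 (y) x 14 mm; origin at its underside, midway in x, 100 mm from its y- edge. Near (x-) half: three aluminium bays. Far (x+) half: the bed, with a fixed wooden jaw (50 x 22 mm, top at z 42 mm, face at y = -65 mm looking to +y) and a sliding jaw facing it
- bay_1 (a point): floor centre of the bay at the row's +y end, 14 mm above the table; axes as the jig's. All bays: pocket 62 (x) x 28 (y) mm, 2 mm more than a guide. At x+ a wall (x = 31 mm, 16 mm high) with a lip back to x = 25.5 mm, underside 12, top 16 mm over the floor. Side walls 10 mm high, 6 mm thick, heel wall (x-) 8 mm high; flared lead-ins above them up to 16 mm (sides), 14 mm (heel)
- bay_2 (a point): floor centre of the middle bay (bays 64 mm apart), the same as bay_1. A guide goes in with its toe to the jig's +x. It cannot go straight down: hold it tilted about 15 degrees toe down, bring the toe to the floor short of the lip, move it under the lip to the wall, then lower the heel
- bay_3 (a point): floor centre of the bay at the row's -y end, the same as bay_1
- bed (a point): where the middle of the underside of a clamped piece belongs: on top of the base (14 mm above the table), midway across the jaws, 55 mm from the fixed jaw's face; axes as the jig's. Along the jig's x there are 76 mm from here to the bays' end walls; no walls at the far side
- jaw (a joint): sliding jaw, travel in m along the jig's +y: 0 to 0.05, gap between the jaws = 100 mm + travel; it presses a 110 mm piece at about 0.010. Stays where it is left (friction about 4 N). Jaw 50 mm (x) x 24 mm (y), its top 40 mm above the table
- jaw_grip (a point): centre of the top face of the black grip post on the sliding jaw: post 30 mm (x) x 14 mm (y), 28 mm high, its top 68 mm above the table, 12 mm behind the jaw's face; axes as the jig's; pinch it across its 14 mm and slide
- done_piece: the drilled softwood piece, 63 (x) x 110 (y) x 18 mm, which starts in the jig between the jaws; origin at the centre of the underside, z up
- fresh_piece: the fresh softwood piece, same kind and size as the drilled one, which starts on the table to the robot's right; origin at the centre of the underside; its 110 mm length goes between the jaws, either way round
- out_block: grooved deck block, fixed on the table to the robot's left, 112 (x) x 145 (y) x 20 mm high; origin at the centre of the underside
- guide_1: steel drill guide, 160 g, 60 (x) x 26 (y) x 36 mm high, a brass bush at each end; may be absent (two or three are there). Origin at the centre of the underside of its full length; body from x = -30 (heel) to +20 mm, and a toe 7 mm thick along the bottom from x = 20 to +30 mm. Starts upright on the table; all guides are alike and fit any bay
- guide_2: steel drill guide, 160 g, 60 (x) x 26 (y) x 36 mm high, a brass bush at each end; may be absent (two or three are there). Origin at the centre of the underside of its full length; body from x = -30 (heel) to +20 mm, and a toe 7 mm thick along the bottom from x = 20 to +30 mm. Starts upright on the table; all guides are alike and fit any bay
- guide_3: steel drill guide, 160 g, 60 (x) x 26 (y) x 36 mm high, a brass bush at each end; may be absent (two or three are there). Origin at the centre of the underside of its full length; body from x = -30 (heel) to +20 mm, and a toe 7 mm thick along the bottom from x = 20 to +30 mm. Starts upright on the table; all guides are alike and fit any bay
- mug: bystander: white mug, 97 mm high, behind the work; origin at its underside
- tape_measure: bystander: yellow tape measure, 35x98x65 mm, behind the work at the right; origin at its underside

How it is judged (in metres and radians):
On the way, in this order (a step that is already met when the one before it is completed fails the run):
1. the jaw is slid right back (travel at least 44 mm) (value of joint jaw above 0.044 m), for 0.1 s.
2. the drilled piece lies flat on the middle of the deck block (horizontal distance between done_piece and out_block below 0.03 m and z of done_piece in the frame of out_block between 0.016 and 0.024 m and angle between done_piece's own z axis and vertical below 0.05 rad and linear speed of done_piece below 0.02 m/s), for 0.2 s.
3. the fresh piece lies square in its place between the jaws and the sliding jaw presses it with more than 1 N (x of fresh_piece in the frame of bed between -0.015 and 0.015 m and y of fresh_piece in the frame of bed between -0.004 and 0.004 m and z of fresh_piece in the frame of bed between -0.003 and 0.003 m and angle between fresh_piece's own z axis and vertical below 0.05 rad and angle between the y axis of fresh_piece and the y axis of jig, either way round below 0.06 rad and value of joint jaw below 0.0125 m and contact force between jaw and fresh_piece above 1 N), for 0.1 s.
At the end, for the whole second after the job is handed in: drilled piece flat on the deck block, centres within 30 mm; fresh piece flat on the bed, within 15 mm of midway across the jaws, square to 0.06 rad, jaw closed on it (travel under 12.5 mm); every guide present in a bay: centre within 5 mm, height within 3 mm of the floor, tilt under 0.05 rad (all of step 2 and x of fresh_piece in the frame of bed between -0.015 and 0.015 m and y of fresh_piece in the frame of bed between -0.004 and 0.004 m and z of fresh_piece in the frame of bed between -0.003 and 0.003 m and angle between each of fresh_piece, guide_1, guide_2, guide_3's own z axis and vertical below 0.05 rad and angle between the y axis of fresh_piece and the y axis of jig, either way round below 0.06 rad and value of joint jaw below 0.0125 m and linear speed of each of fresh_piece, guide_1, guide_2, guide_3 below 0.02 m/s and ((horizontal distance between guide_1 and bay_1 below 0.005 m and z of guide_1 in the frame of bay_1 between -0.003 and 0.003 m) or (horizontal distance between guide_1 and bay_2 below 0.005 m and z of guide_1 in the frame of bay_2 between -0.003 and 0.003 m) or (horizontal distance between guide_1 and bay_3 below 0.005 m and z of guide_1 in the frame of bay_3 between -0.003 and 0.003 m)) and ((horizontal distance between guide_2 and bay_1 below 0.005 m and z of guide_2 in the frame of bay_1 between -0.003 and 0.003 m) or (horizontal distance between guide_2 and bay_2 below 0.005 m and z of guide_2 in the frame of bay_2 between -0.003 and 0.003 m) or (horizontal distance between guide_2 and bay_3 below 0.005 m and z of guide_2 in the frame of bay_3 between -0.003 and 0.003 m)) and ((horizontal distance between guide_3 and bay_1 below 0.005 m and z of guide_3 in the frame of bay_1 between -0.003 and 0.003 m) or (horizontal distance between guide_3 and bay_2 below 0.005 m and z of guide_3 in the frame of bay_2 between -0.003 and 0.003 m) or (horizontal distance between guide_3 and bay_3 below 0.005 m and z of guide_3 in the frame of bay_3 between -0.003 and 0.003 m))); the robot touches nothing.
It fails at once if the mug is moved more than 40 mm or tipped (distance of mug from where it was at the start of the episode above 0.04 m or angle between mug's own z axis and vertical above 0.5 rad).
It fails at once if the tape measure is moved more than 40 mm or tipped (distance of tape_measure from where it was at the start of the episode above 0.04 m or angle between tape_measure's own z axis and vertical above 0.5 rad).
Of guide_1, guide_2, guide_3 only 2 to 3 are there at a start; the rules pass over those that are not, and their reading is None.
At some moment in a run one of guide_1, guide_2, guide_3 may be knocked a few centimetres aside while the robot is not near it.
Once in a run the grip may slacken for a moment while it holds something.
It also fails if it takes over 192 s, if anything falls off the work surface, if the arm or the gripper's body presses on something with over 40 N, if the wrist force passes 120 N, or if a joint passes its speed limit or range.

## Working session

There is one attempt and no reset: what is moved stays moved. The work goes in short steps, Python scripts to look and compute and a shell command to move; the robot and the scene stay as the last step left them, time stands still between calls to the robot, and variables do not carry over. Pictures are saved under pics/ and viewed, at most 14 in all, crops included, and the job is handed in when it is done.

```bash
ls; mkdir -p pics; python3 - <<'E'
from cell import manip
import cv2,numpy as np
print(manip.read_state(), manip.grip_depth)
for n in("top","scene"):
    im,d=manip.camera(n); cv2.imwrite(f"pics/{n}0.png",im[...,::-1]); np.save(f"pics/{n}0.npy",d)
    print(n,manip.camera_info(n))
E
```

```text
cell.py
nudge.py
pics
{'clock': 0.0, 'joints': array([-1.33058066e+00,  3.00466703e-01,  1.52159870e+00,  1.97845825e-05,
        1.32069918e+00, -6.66149829e-02]), 'qd': array([-0.00056424,  0.00257603, -0.00057561,  0.00233666,  0.00040512,
        0.0011476 ]), 'effort': array([ 3.92881979e-03, -5.31799972e+01, -3.52734983e+01,  7.10188597e-02,
        2.44167808e-02, -1.38293476e-04]), 'eef_pos': array([ 166.05129503, -524.05162276,  204.881293  ]), 'eef_rot': array([-3.14042460e+00, -9.71308994e-05,  3.06825684e-01]), 'wrist_force': array([-0.15931321,  0.57908436, -0.2382934 ]), 'moment': array([0.00860301, 0.03468487, 0.02583694]), 'finger_force': 0.0, 'finger_gap': 94.17962056918248} -18.8
top {'K': array([[434.98664461,   0.        , 318.59202239],
       [  0.        , 434.98664461, 199.68970613],
       [  0.        ,   0.        ,   1.        ]]), 'rvec': array([ 2.19797731, -2.13223085,  0.12394998]), 'tvec': array([ -18.07197695,  601.93696925, 1168.98461466])}
scene {'K': array([[378.08586518,   0.        , 319.47776672],
       [  0.        , 378.08586518, 198.98959923],
       [  0.        ,   0.        ,   1.        ]]), 'rvec': array([ 0.77804993, -2.62363176,  1.03055857]), 'tvec': array([ 516.1923988 ,  287.69757438, 1001.06912679])}
```
View pics/top0.png

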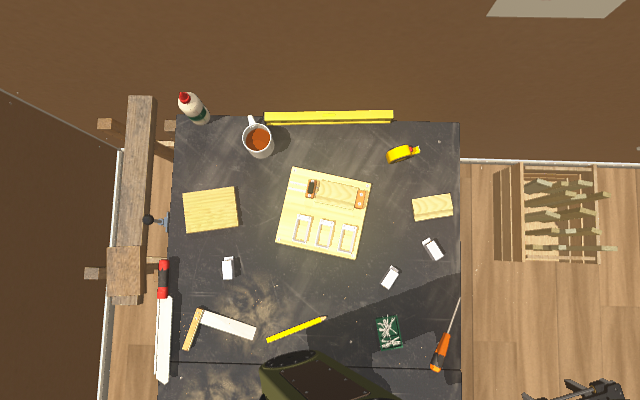

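View pics/scene0.png

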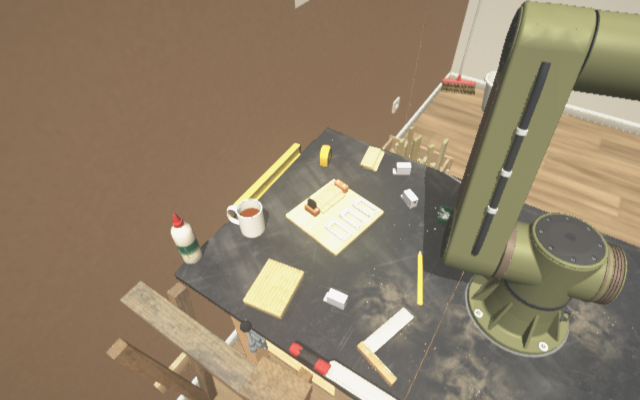

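The top view shows three guides at px (228,268), (390,277) and (432,249). The jig is near (323,212), the deck block at (210,209) and the fresh piece at (432,207). Next I'll measure them.

```bash
cat > h.py <<'E'
from cell import manip
import cv2,numpy as np
from scipy import ndimage as nd
def cloud(n,im=None,d=None):
    if d is None: im,d=manip.camera(n)
    c=manip.camera_info(n);K=c["K"];R=cv2.Rodrigues(c["rvec"])[0]
    v,u=np.mgrid[:400,:640]
    P=np.stack([(u-K[0,2])*d/K[0,0],(v-K[1,2])*d/K[1,1],d],-1)
    W=(P-c["tvec"].ravel())@R; W[d==0]=np.nan
    return im,W
def proj(n,p):
    c=manip.camera_info(n); return cv2.projectPoints(np.float64(p).reshape(-1,1,3),c["rvec"],c["tvec"],c["K"],None)[0].reshape(-1,2)
def box(W,roi,z0,z1):
    u0,v0,u1,v1=roi;S=W[v0:v1,u0:u1];m=(S[...,2]>z0)&(S[...,2]<z1)
    l,k=nd.label(m)
    if k==0:return None
    m=l==1+np.argmax(nd.sum(m,l,range(1,k+1)))
    p=S[m];r=cv2.minAreaRect(np.float32(p[:,:2]))
    return dict(n=len(p),mean=p.mean(0).round(1),rect=np.round(np.hstack([r[0],r[1],r[2]]),1),z=np.median(p[:,2]).round(1))
E
python3 - <<'E'
from h import *
for n,rois in (("top",dict(deck=(170,170,250,245),jig=(265,160,380,265),fresh=(400,185,462,225),gA=(215,250,242,285),gB=(378,260,405,295),gC=(415,233,450,264),mug=(238,115,280,163),tape=(380,140,425,165))),
 ("scene",dict(deck=(240,255,310,320),fresh=(355,140,388,172),gA=(318,282,352,312),gB=(398,185,422,210),gC=(388,157,415,178)))):
    im,W=cloud(n,cv2.imread(f"pics/{n}0.png")[...,::-1],np.load(f"pics/{n}0.npy"))
    print(n,"table",[np.round(W[v,u],1) for u,v in(((300,300),(250,250)) if n=="top" else ((230,270),(400,260)))])
    for k,r in rois.items():
        for z in ((8,18),(20,25),(30,39),(8,100)): print(k,z,box(W,r,*z))
im,W=cloud("top",cv2.imread("pics/top0.png")[...,::-1],np.load("pics/top0.npy"))
for z in ((24,35),(36,46),(55,75)): print("jig",z,box(W,(265,160,380,265),*z))
c=cv2.imread("pics/top0.png")[155:270,265:380]; cv2.imwrite("pics/jigc.png",cv2.resize(c,None,fx=5,fy=5,interpolation=cv2.INTER_CUBIC))
E
```

```text
top table [array([ 3.248e+02,  4.320e+01, -3.000e-01]), array([458.2, 188.8,  -4.3])]
deck (8, 18) {'n': 27, 'mean': array([525.1, 258.2,  16. ]), 'rect': array([524.9, 257. ,  27.5,  12.7,  68.6]), 'z': np.float64(16.6)}
deck (20, 25) {'n': 16, 'mean': array([539.8, 325.5,  21.6]), 'rect': array([539.6, 324.9,   8. ,  19.3,  48.2]), 'z': np.float64(21.3)}
deck (30, 39) None
deck (8, 100) {'n': 2115, 'mean': array([567.8, 302.1,  18.6]), 'rect': array([568.1, 303. , 112.4, 146.1,   9.6]), 'z': np.float64(18.7)}
jig (8, 18) {'n': 3782, 'mean': array([571.6,  -1.7,  13.6]), 'rect': array([570.7, -13.1, 230.2, 219.9,  79.3]), 'z': np.float64(13.7)}
jig (20, 25) {'n': 32, 'mean': array([596.9, -41.4,  22.5]), 'rect': array([596.8, -40.2,  13.8,  22.2,   0.7]), 'z': np.float64(22.5)}
jig (30, 39) {'n': 502, 'mean': array([627.2, -49.1,  32.7]), 'rect': array([626.1, -50.4, 112.6,  47.6,  78.9]), 'z': np.float64(32.5)}
jig (8, 100) {'n': 6327, 'mean': array([568.8, -12.9,  18.9]), 'rect': array([570.7, -13.1, 230.2, 219.9,  79.3]), 'z': np.float64(15.0)}
fresh (8, 18) {'n': 219, 'mean': ar
[... 5685 characters left out ...]
30, 39) {'n': 51, 'mean': array([ 470.7, -316.2,   35.5]), 'rect': array([ 473.6, -319.8,   49.7,   27.8,   34.3]), 'z': np.float64(35.8)}
gC (8, 100) {'n': 179, 'mean': array([ 472.3, -315. ,   28.5]), 'rect': array([ 475.1, -318.3,   60.9,   33.7,   34.3]), 'z': np.float64(32.7)}
jig (24, 35) {'n': 670, 'mean': array([624.6, -48.7,  30.9]), 'rect': array([623.1, -48.4, 110.7,  56. ,  81.3]), 'z': np.float64(31.1)}
jig (36, 46) {'n': 141, 'mean': array([ 607. , -112.1,   41.3]), 'rect': array([ 607. , -112.3,   22.9,   49.7,   83.7]), 'z': np.float64(41.6)}
jig (55, 75) {'n': 59, 'mean': array([632.5,  23.6,  66.6]), 'rect': array([633.2,  23.2,  13.9,  29.4,  77.4]), 'z': np.float64(66.8)}
```

View pics/jigc.png

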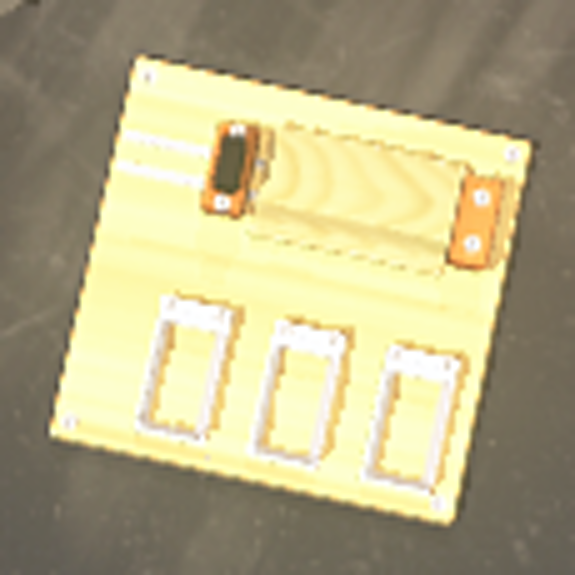

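The crop shows the jig in its yawed frame, with the post at px (233,165), the fixed jaw at (475,222) and the bays' floors near (185,370), (295,395) and (410,415). Now I'll fit the bays in the jig frame.

```bash
cat > plan.py <<'E'
# plan.py x y z yaw [tilt]: delta from present pose to tool pose; tilt about tool y after pointing down
import sys
from h import *
from scipy.spatial.transform import Rotation as R
s=manip.read_state()
x,y,z,yaw=map(float,sys.argv[1:5]);tilt=float(sys.argv[5]) if len(sys.argv)>5 else 0
R0=R.from_euler("xyz",s["eef_rot"]);R1=R.from_euler("xyz",[np.pi,0,yaw])*R.from_rotvec([0,tilt,0])
d=R0.inv().apply(np.array([x,y,z])-s["eef_pos"]);rv=(R0.inv()*R1).as_rotvec()
print("now",s["eef_pos"].round(1),s["eef_rot"].round(3),"j",s["joints"].round(2),"gap",round(s["finger_gap"],1),"t",s["clock"])
print("delta",d.round(1),rv.round(3),"rows>=",round(max(np.linalg.norm(d)/50,np.linalg.norm(rv)/.15),1))
E
python3 - <<'E'
from h import *
im,W=cloud("top",cv2.imread("pics/top0.png")[...,::-1],np.load("pics/top0.npy"))
t=-0.187;R=np.array([[np.cos(t),np.sin(t)],[-np.sin(t),np.cos(t)]])
J=(W[...,:2]-[567.9,-27.8])@R.T
z=W[...,2]
reg=(abs(J[...,0])<125)&(J[...,1]>-110)&(J[...,1]<140)
for nm,m in dict(bays=(z>17)&(J[...,0]<-5),base=(z>8)&(z<18)).items():
    m=m&reg;l,k=nd.label(m,np.ones((3,3)))
    for i in range(1,k+1):
        q=l==i
        if q.sum()>15:
            p=J[q];r=cv2.minAreaRect(np.float32(p));print(nm,q.sum(),p.min(0).round(1),p.max(0).round(1),np.round(r[0]+r[1]+(r[2],),1),np.median(z[q]).round(1))
lip=reg&(z>27)&(J[...,0]<-5);l,k=nd.label(lip)
for i in range(1,k+1):
    q=l==i
    if q.sum()>5:print("lip",q.sum(),J[q].mean(0).round(1),J[q].min(0).round(1),J[q].max(0).round(1))
E
python3 plan.py 633 23.5 150 -0.187
```

```text
bays 225 [-99.6  41.4] [-20.2  86.7] [-60.5  63.6  43.4  79.5  87.6] 27.9
bays 218 [-99.4 -24.3] [-20.9  23.9] [-60.5  -0.7  78.4  47.9   1.4] 27.3
bays 233 [-100.3  -93.2] [-17.1 -42.6] [-58.5 -65.5  79.2  49.9   6.8] 27.3
base 3785 [-109.9 -100.2] [110.  130.1] [1.000e-01 1.500e+01 2.302e+02 2.199e+02 9.000e+01] 13.7
base 188 [-90.   51.2] [-34.   77.9] [-61.9  64.4  26.7  56.   89.4] 13.6
base 188 [-90.1 -13.4] [-34.   13.1] [-62.   -0.2  26.5  56.1  89.9] 13.7
base 186 [-91. -78.] [-34.2 -51.3] [-62.6 -64.6  56.8  26.5   0.1] 13.8
lip 79 [-30.6  62.1] [-54.  44.] [-21.4  83.8]
lip 63 [-28.2  -0.5] [-39.6 -19.3] [-20.9  19.5]
lip 14 [-57.7  81.8] [-70.3  79.8] [-47.7  84. ]
lip 67 [-28.1 -64.8] [-39.5 -83.7] [-21.5 -44.7]
lip 8 [-46.1  18. ] [-53.5  16. ] [-39.3  19.9]
lip 6 [-48.4 -17.6] [-53.7 -19.2] [-42.9 -15.4]
lip 10 [-82.7  81.6] [-90.2  79. ] [-75.6  83.6]
lip 14 [-61.2 -46.3] [-73.1 -48.5] [-47.9 -44.6]
lip 19 [-73.3 -17.4] [-90.3 -19.6] [-56.9 -13.7]
lip 8 [-73.8  17.9] [-81.3  16. ] [-67.9  19.9]
lip 7 [-81.9  46.6] [-85.1  44.3] [-76.6  50.3]
lip 10 [-62.3 -80.7] [-68.6 -83.6] [-54.2 -77.7]
lip 8 [-94.7  65. ] [-96.4  58.7] [-92.   72.7]
now [ 166.1 -524.1  205. ] [-3.141 -0.     0.307] j [-1.33  0.3   1.52  0.    1.32 -0.07] gap 94.4 t 0.1
delta [ 610.5 -380.9   55.4] [-0.001  0.     0.494] rows>= 14.4
```

```bash
python3 nudge.py '[[204,-127,10,0,0,0],[204,-127,10,0,0,0],[204,-127,10,0,0,0],[204,-127,10,0,0,0],[204,-127,10,0,0,0]]' 60 30
python3 nudge.py '[[204,-127,10,0,0,0],[204,-127,10,0,0,0],[204,-127,10,0,0,0],[204,-127,10,0,0,0],[204,-127,10,0,0,0]]'
python3 nudge.py '[[202,-127,30,0,0,0.494],[202,-127,30,0,0,0.494],[202,-127,30,0,0,0.494],[202,-127,30,0,0,0.494],[202,-127,30,0,0,0.494]]'
python3 plan.py 633 23.4 95 -0.187
```

```text
clock: 0.6
eef_pos: [323.3, -339.5, 195.3]
eef_rot: [-3.141, -0.0, 0.307]
wrist_force: [0.2, -0.8, -0.6]
finger_gap: 60.8
finger_force: 0.0
clock: 1.1
eef_pos: [479.5, -156.6, 185.2]
eef_rot: [-3.141, 0.0, 0.308]
wrist_force: [0.4, -1.1, 1.3]
finger_gap: 60.5
finger_force: 0.0
clock: 1.6
eef_pos: [633.4, 24.9, 154.8]
eef_rot: [3.142, 0.001, -0.19]
wrist_force: [-0.5, -1.5, 0.0]
finger_gap: 60.2
finger_force: 0.0
now [633.4  24.9 154.8] [ 3.142e+00  1.000e-03 -1.900e-01] j [-0.02  0.53  1.32 -0.    1.29  1.74] gap 60.2 t 1.6
delta [-0.1  1.6 59.8] [ 0.     0.001 -0.003] rows>= 1.2
```

```bash
python3 nudge.py '[[0,1.6,50,0,0,0],[0,1.6,95,0,0,0],[0,1.6,105,0,0,0],[0,1.6,108,0,0,0],[0,1.6,108,0,0,0]]' 40
python3 nudge.py '[[0,0,0,0,0,0],[0,0,0,0,0,0],[0,0,0,0,0,0],[0,0,0,0,0,0],[0,0,0,0,0,0]]' 5 30
python3 - <<'E'
from h import *
im,W=cloud("top");cv2.imwrite("pics/grip.png",cv2.resize(im[150:260,260:380,::-1],None,fx=5,fy=5))
E
```

```text
clock: 2.1
eef_pos: [633.1, 21.3, 49.3]
eef_rot: [-3.141, -0.002, -0.188]
wrist_force: [0.6, -0.1, 0.4]
finger_gap: 39.9
finger_force: 0.0
clock: 2.6
eef_pos: [632.7, 21.8, 48.4]
eef_rot: [-3.141, -0.001, -0.187]
wrist_force: [-0.1, 2.7, 6.9]
finger_gap: 13.5
finger_force: 30.0
```

View pics/grip.png

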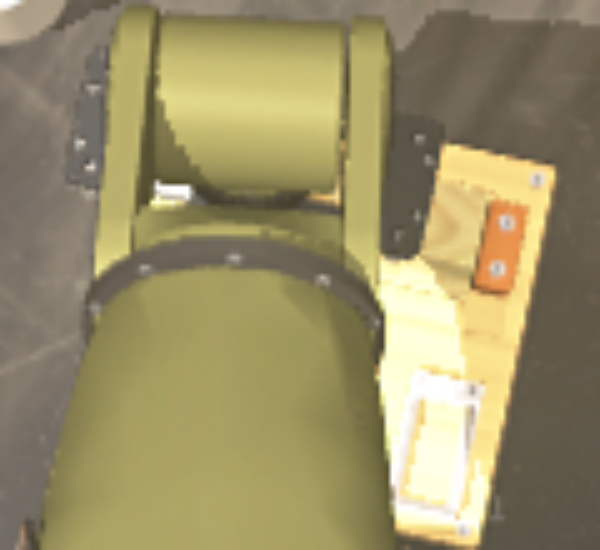

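The picture shows the arm hiding the jaw, but the 13.5 mm opening confirms the post is held.

```bash
python3 nudge.py '[[0,-6,0,0,0,0],[0,-13,0,0,0,0],[0,-20,0,0,0,0],[0,-27,0,0,0,0],[0,-33,0,0,0,0]]'
python3 nudge.py '[[0,-1,0,0,0,0],[0,-2,0,0,0,0],[0,-2,0,0,0,0],[0,-2,0,0,0,0],[0,-2,0,0,0,0]]'
python3 plan.py 632.7 23.4 150 1.384
```

```text
clock: 3.15
eef_pos: [638.8, 53.6, 48.4]
eef_rot: [3.141, -0.001, -0.187]
wrist_force: [-1.7, -4.7, 7.0]
finger_gap: 13.7
finger_force: 30.0
clock: 3.65
eef_pos: [639.2, 55.6, 48.4]
eef_rot: [3.141, -0.001, -0.187]
wrist_force: [-2.0, -2.6, 6.9]
finger_gap: 13.9
finger_force: 30.0
now [639.2  55.6  48.4] [ 3.141e+00 -1.000e-03 -1.870e-01] j [ 0.03  0.66  1.38 -0.    1.1   1.79] gap 13.9 t 3.65
delta [  -0.2   32.8 -101.6] [ 1.000e-03 -1.000e-03 -1.571e+00] rows>= 10.5
```

```bash
python3 nudge.py '[[0,-1,0,0,0,0],[0,-2,0,0,0,0],[0,-3,0,0,0,0],[0,-3,0,0,0,0],[0,-3,0,0,0,0]]'
python3 nudge.py '[[0,0,0,0,0,0],[0,0,0,0,0,0],[0,0,0,0,0,0]]' 60
python3 nudge.py '[[0,0,-50,0,0,0],[0,0,-100,0,0,0]]' 94
python3 plan.py 619.5 -47.7 150 1.384
```

```text
clock: 4.15
eef_pos: [639.5, 57.5, 48.4]
eef_rot: [3.14, -0.001, -0.188]
wrist_force: [-2.6, -7.9, 8.7]
finger_gap: 13.7
finger_force: 30.0
clock: 4.45
eef_pos: [639.3, 59.0, 47.3]
eef_rot: [-3.142, 0.0, -0.187]
wrist_force: [1.2, 0.4, -0.7]
finger_gap: 34.2
finger_force: 0.0
clock: 4.65
eef_pos: [638.5, 59.0, 147.4]
eef_rot: [3.141, 0.003, -0.187]
wrist_force: [1.1, -0.0, -0.1]
finger_gap: 50.0
finger_force: 0.0
now [638.5  59.  147.4] [ 3.141e+00  3.000e-03 -1.870e-01] j [0.04 0.55 1.3  0.   1.29 1.79] gap 50.0 t 4.65
delta [  1.2 108.4  -2.5] [-0.002  0.003 -1.571] rows>= 10.5
```

```bash
python3 nudge.py '[[1,108,0,0,0,-0.75],[1,108,0,0,0,-0.75],[1,108,0,0,0,-0.75],[1,108,0,0,0,-0.75],[1,108,0,0,0,-0.75]]'
python3 nudge.py '[[0,0,0,0,0,-0.75],[0,0,0,0,0,-0.75],[0,0,0,0,0,-0.75],[0,0,0,0,0,-0.75],[0,0,0,0,0,-0.75]]'
python3 nudge.py '[[0,0,0,0,0,-0.07],[0,0,0,0,0,-0.07],[0,0,0,0,0,-0.07]]'
python3 plan.py 619.5 -47.7 18 1.384
```

```text
clock: 5.15
eef_pos: [620.1, -48.0, 147.4]
eef_rot: [-3.141, 0.0, 0.557]
wrist_force: [0.4, -0.1, 0.5]
finger_gap: 90.3
finger_force: 0.0
clock: 5.65
eef_pos: [620.2, -47.2, 147.3]
eef_rot: [-3.141, -0.0, 1.308]
wrist_force: [-0.1, -0.6, 0.6]
finger_gap: 93.9
finger_force: 0.0
clock: 5.95
eef_pos: [620.2, -47.3, 147.4]
eef_rot: [-3.141, -0.0, 1.369]
wrist_force: [0.2, -0.4, -0.4]
finger_gap: 94.4
finger_force: 0.0
now [620.2 -47.3 147.4] [-3.141 -0.     1.369] j [-0.14  0.51  1.37  0.    1.27  0.07] gap 94.4 t 5.95
delta [ -0.5  -0.6 129.4] [-0.    -0.    -0.015] rows>= 2.6
```

```bash
python3 nudge.py '[[0,-0.6,50,0,0,-0.015],[0,-0.6,100,0,0,-0.015],[0,-0.6,122,0,0,-0.015],[0,-0.6,129,0,0,-0.015],[0,-0.6,129,0,0,-0.015]]'
python3 nudge.py '[[0,0,0,0,0,0],[0,0,0,0,0,0],[0,0,0,0,0,0],[0,0,0,0,0,0],[0,0,0,0,0,0]]' 55 40
python3 nudge.py '[[0,0,-20,0,0,0],[0,0,-50,0,0,0],[0,0,-80,0,0,0],[0,0,-80,0,0,0]]'
python3 plan.py 568 302.5 98 1.737
```

```text
clock: 6.45
eef_pos: [619.6, -47.3, 18.3]
eef_rot: [-3.141, 0.0, 1.385]
wrist_force: [-0.0, -1.1, 0.2]
finger_gap: 94.0
finger_force: 0.0
clock: 6.95
eef_pos: [620.0, -47.3, 19.1]
eef_rot: [3.141, -0.0, 1.386]
wrist_force: [-0.0, -0.2, 3.2]
finger_gap: 60.9
finger_force: 40.0
clock: 7.35
eef_pos: [621.4, -47.5, 102.8]
eef_rot: [3.135, -0.0, 1.386]
wrist_force: [-0.7, -0.2, -0.4]
finger_gap: 61.6
finger_force: 40.0
now [621.4 -47.5 102.8] [ 3.135 -0.     1.386] j [-0.14  0.55  1.41  0.    1.17  0.05] gap 61.6 t 7.35
delta [ 334.3 -116.7    4.2] [ 0.006  0.001 -0.351] rows>= 7.1
```

```bash
python3 nudge.py '[[170,-58,0,0,0,-0.2],[170,-58,0,0,0,-0.2],[170,-58,0,0,0,-0.2],[170,-58,0,0,0,-0.2],[170,-58,0,0,0,-0.2]]'
python3 plan.py 568 302.5 70 1.737
```

```text
clock: 7.85
eef_pos: [592.7, 133.9, 97.7]
eef_rot: [-3.141, -0.0, 1.59]
wrist_force: [-0.2, -0.2, -0.7]
finger_gap: 61.0
finger_force: 40.0
now [592.7 133.9  97.7] [-3.141 -0.     1.59 ] j [0.16 0.53 1.46 0.   1.15 0.14] gap 61.0 t 7.85
delta [169.1 -21.3  27.8] [-0.001 -0.    -0.147] rows>= 3.5
```

```bash
python3 nudge.py '[[169,-21,10,0,0,-0.147],[169,-21,10,0,0,-0.147],[169,-21,10,0,0,-0.147],[169,-21,10,0,0,-0.147],[169,-21,28,0,0,-0.147]]'
python3 nudge.py '[[0,0,20,0,0,0],[0,0,38,0,0,0],[0,0,43,0,0,0],[0,0,45,0,0,0],[0,0,45,0,0,0]]'
python3 plan.py 568 302.5 24.5 1.737
```

```text
clock: 8.35
eef_pos: [570.4, 301.6, 71.3]
eef_rot: [3.139, -0.001, 1.736]
wrist_force: [0.8, -1.1, -0.9]
finger_gap: 60.9
finger_force: 40.0
clock: 8.85
eef_pos: [570.5, 298.6, 25.6]
eef_rot: [3.141, 0.0, 1.733]
wrist_force: [0.8, 0.1, -0.9]
finger_gap: 61.5
finger_force: 40.0
now [570.5 298.6  25.6] [3.141 0.    1.733] j [ 0.43  0.69  1.38 -0.    1.07  0.26] gap 61.5 t 8.85
delta [ 4.2 -1.8  1.1] [ 0.     0.    -0.004] rows>= 0.1
```

```bash
python3 nudge.py '[[0,0,1,0,0,0],[0,0,2,0,0,0],[0,0,2,0,0,0]]'
python3 nudge.py '[[0,0,0,0,0,0],[0,0,0,0,0,0],[0,0,0,0,0,0],[0,0,0,0,0,0]]' 94
python3 nudge.py '[[0,0,-30,0,0,0],[0,0,-80,0,0,0],[0,0,-120,0,0,0],[0,0,-120,0,0,0]]'
python3 plan.py 595.5 -319.5 140 1.759
```

```text
clock: 9.15
eef_pos: [570.7, 299.0, 25.0]
eef_rot: [3.14, -0.0, 1.733]
wrist_force: [-3.4, -3.5, 11.1]
finger_gap: 61.7
finger_force: 40.0
clock: 9.55
eef_pos: [570.1, 299.1, 23.4]
eef_rot: [3.142, -0.0, 1.734]
wrist_force: [-0.1, -1.4, 0.0]
finger_gap: 90.1
finger_force: 0.0
clock: 9.95
eef_pos: [572.2, 300.1, 149.8]
eef_rot: [3.132, -0.003, 1.734]
wrist_force: [0.4, 0.7, -0.0]
finger_gap: 93.9
finger_force: 0.0
now [572.2 300.1 149.8] [ 3.132e+00 -3.000e-03  1.734e+00] j [0.43 0.55 1.29 0.   1.28 0.26] gap 93.9 t 9.95
delta [-615.2  -77.5    7.6] [ 0.009 -0.002 -0.025] rows>= 12.4
```

```bash
python3 nudge.py '[[-240,-30,0,0,0,0],[-240,-30,0,0,0,0],[-240,-30,0,0,0,0],[-240,-30,0,0,0,0],[-240,-30,0,0,0,0]]'
python3 nudge.py '[[-240,-30,0,0,0,0],[-240,-30,0,0,0,0],[-240,-30,0,0,0,0],[-240,-30,0,0,0,0],[-240,-30,0,0,0,0]]'
python3 - <<'E'
from h import *
im,W=cloud("top");cv2.imwrite("pics/t1.png",im[...,::-1])
for k,r in dict(deck=(170,170,250,245),gA=(215,250,242,285),gB=(378,260,405,295),gC=(415,233,450,264)).items():
    print(k,box(W,r,*((28,50) if k=="deck" else (28,45))))
print("post",box(W,(265,160,380,265),55,75))
im,W=cloud("scene");print(box(W,(240,245,310,320),30,50), "fresh",box(W,(355,140,388,172),8,30))
E
python3 plan.py 595.5 -319.5 80 1.759
```

```text
clock: 10.45
eef_pos: [579.0, 55.0, 142.9]
eef_rot: [-3.141, 0.0, 1.733]
wrist_force: [1.0, 0.8, 0.2]
finger_gap: 93.8
finger_force: 0.0
clock: 10.95
eef_pos: [588.1, -186.8, 142.8]
eef_rot: [-3.141, -0.0, 1.733]
wrist_force: [-0.1, 0.7, 0.2]
finger_gap: 93.8
finger_force: 0.0
deck {'n': 781, 'mean': array([574.5, 298.3,  36.9]), 'rect': array([571.1, 298.3,  61.7, 110.6,   9.4]), 'z': np.float64(37.2)}
gA {'n': 186, 'mean': array([405.1, 242.9,  35.3]), 'rect': array([405. , 243.4,  49.9,  26.6,   5.8]), 'z': np.float64(35.4)}
gB None
gC {'n': 93, 'mean': array([ 464.5, -327. ,   35.8]), 'rect': array([ 467. , -323.9,   34. ,   26.4,   32.6]), 'z': np.float64(35.7)}
post {'n': 59, 'mean': array([639.1,  57. ,  67.2]), 'rect': array([639.1,  57. ,  13.8,  29. ,  82. ]), 'z': np.float64(67.6)}
{'n': 759, 'mean': array([572.3, 299.3,  38.2]), 'rect': array([570.3, 296.2,  61.3, 112.4,   8.2]), 'z': np.float64(38.9)} fresh {'n': 338, 'mean': array([ 592.3, -311.6,   17.4]), 'rect': array([ 593.4, -319.6,   63.5,  115.3,   11.3]), 'z': np.float64(18.8)}
now [ 587.9 -188.9  142.4] [-3.141  0.     1.729] j [-0.37  0.5   1.39 -0.    1.25 -0.53] gap 94.3 t 11.05
delta [-130.2  -13.    62.4] [-0.001  0.    -0.03 ] rows>= 2.9
```

View pics/t1.png

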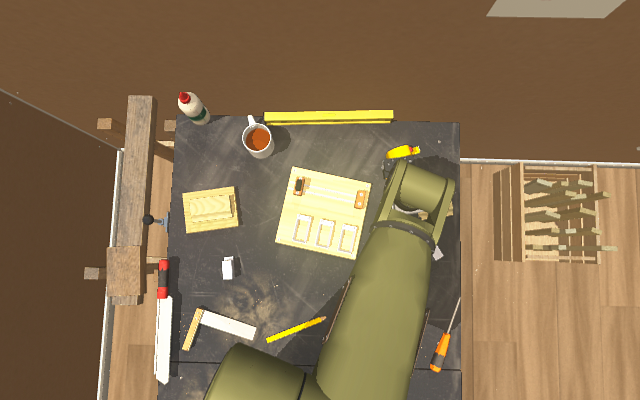

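Done piece is at px (211,207), flat on the deck, and the jaw is fully back with its post at (299,185). Now the fresh piece.

```bash
python3 nudge.py '[[-130,-13,30,0,0,-0.03],[-130,-13,30,0,0,-0.03],[-130,-13,30,0,0,-0.03],[-130,-13,60,0,0,-0.03],[-130,-13,60,0,0,-0.03]]'
python3 nudge.py '[[0,0,40,0,0,0],[0,0,65,0,0,0],[0,0,76,0,0,0],[0,0,78,0,0,0],[0,0,78,0,0,0]]'
python3 nudge.py '[[0,0,0,0,0,0],[0,0,0,0,0,0],[0,0,0,0,0,0],[0,0,0,0,0,0],[0,0,0,0,0,0]]' 55 40
python3 plan.py 619.5 -47.7 80 1.384
```

```text
clock: 11.55
eef_pos: [595.0, -313.8, 78.6]
eef_rot: [-3.136, -0.005, 1.763]
wrist_force: [1.0, 0.4, -0.0]
finger_gap: 93.8
finger_force: 0.0
clock: 12.05
eef_pos: [597.6, -314.5, 6.9]
eef_rot: [3.14, 0.001, 1.764]
wrist_force: [0.3, -0.4, 0.4]
finger_gap: 94.0
finger_force: 0.0
clock: 12.55
eef_pos: [597.1, -314.7, 5.8]
eef_rot: [3.141, 0.0, 1.763]
wrist_force: [0.2, -0.2, 2.7]
finger_gap: 61.2
finger_force: 40.0
now [ 597.1 -314.7    5.8] [3.141 0.    1.763] j [-0.54  0.78  1.28  0.    1.08 -0.73] gap 61.2 t 12.55
delta [257.8  73.2 -74.2] [0.001 0.    0.379] rows>= 5.6
```

```bash
python3 nudge.py '[[0,0,-30,0,0,0],[0,0,-75,0,0,0],[0,0,-85,0,0,0]]'
python3 nudge.py '[[140,37,0,0,0,0.2],[140,37,0,0,0,0.2],[140,37,0,0,0,0.2],[140,37,0,0,0,0.2],[140,37,0,0,0,0.2]]'
python3 plan.py 620.9 -40.4 75 1.384
```

```text
clock: 12.85
eef_pos: [598.5, -315.6, 95.7]
eef_rot: [3.136, 0.005, 1.763]
wrist_force: [0.5, -0.2, 0.5]
finger_gap: 60.8
finger_force: 40.0
clock: 13.35
eef_pos: [606.5, -169.5, 90.3]
eef_rot: [-3.141, 0.0, 1.565]
wrist_force: [0.4, -0.5, -0.3]
finger_gap: 61.9
finger_force: 4.0
now [ 606.5 -169.5   90.3] [-3.141  0.     1.565] j [-0.33  0.58  1.39 -0.    1.17 -0.32] gap 61.9 t 13.35
delta [129.2  13.7  15.3] [-0.     0.     0.181] rows>= 2.6
```

```bash
python3 nudge.py '[[0,0,0,0,0,0],[0,0,0,0,0,0],[0,0,0,0,0,0],[0,0,0,0,0,0],[0,0,0,0,0,0]]' 55 40
python3 - <<'E'
from h import *
im,W=cloud("scene");a=proj("scene",[606,-170,90])[0].astype(int);print(a)
c=im[max(a[1]-70,0):a[1]+70,a[0]-90:a[0]+90,::-1];cv2.imwrite("pics/s2.png",cv2.resize(c,None,fx=4,fy=4))
E
```

```text
clock: 13.85
eef_pos: [606.3, -170.5, 90.4]
eef_rot: [3.142, 0.0, 1.563]
wrist_force: [0.7, -0.1, -0.2]
finger_gap: 54.9
finger_force: 0.0
[349 163]
```

View pics/s2.png

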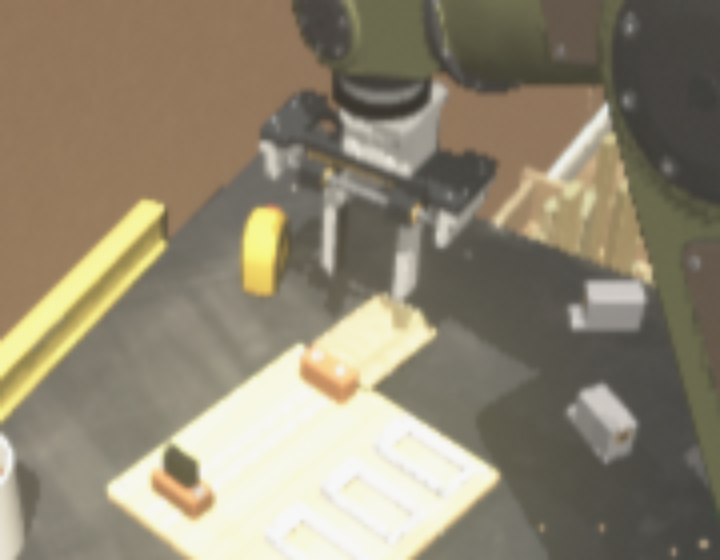

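The piece slipped out. It now lies outside the fixed jaw, near crop px (385,335), with one end possibly on the jig edge. I'll clear the view and measure it.

```bash
python3 nudge.py '[[0,0,-50,0,0,0],[50,0,-70,0,0,0],[240,0,-70,0,0,0],[240,0,-70,0,0,0],[240,0,-70,0,0,0]]' 94
python3 nudge.py '[[150,0,0,0,0,0],[150,0,0,0,0,0],[150,0,0,0,0,0]]'
python3 - <<'E'
from h import *
for n in("top","scene"):
    im,W=cloud(n); cv2.imwrite(f"pics/{n}3.png",im[...,::-1]); np.save(f"pics/{n}3.npy",W)
    x,y,z=W[...,0],W[...,1],W[...,2]
    m=(x>540)&(x<700)&(y>-260)&(y<-125)&(z>5)&(z<60)
    l,k=nd.label(m);i=1+np.argmax(nd.sum(m,l,range(1,k+1)));p=W[l==i]
    A=np.c_[p[:,:2],np.ones(len(p))];c,*_=np.linalg.lstsq(A,p[:,2],rcond=None)
    print(n,len(p),cv2.minAreaRect(np.float32(p[:,:2])),p.mean(0).round(1),"plane",c.round(3),"z",np.percentile(p[:,2],[2,50,98]).round(1))
    a=proj(n,[610,-180,20])[0].astype(int)
    cv2.imwrite(f"pics/{n}3c.png",cv2.resize(im[a[1]-40:a[1]+40,a[0]-50:a[0]+50,::-1],None,fx=5,fy=5))
a=cv2.imread("pics/top3c.png");b=cv2.imread("pics/scene3c.png");cv2.imwrite("pics/both3.png",cv2.resize(np.vstack([a,b]),None,fx=.7,fy=.7))
E
```

```text
clock: 14.4
eef_pos: [607.6, 28.0, 160.5]
eef_rot: [3.141, -0.0, 1.563]
wrist_force: [0.3, 0.3, 0.3]
finger_gap: 91.1
finger_force: 0.0
clock: 14.7
eef_pos: [608.6, 178.2, 160.3]
eef_rot: [3.141, -0.0, 1.563]
wrist_force: [0.6, -0.2, -0.0]
finger_gap: 94.0
finger_force: 0.0
top 939 ((604.4522705078125, -181.45126342773438), (111.5358657836914, 108.03143310546875), 89.24908447265625) [ 603.6 -176.9   22.7] plane [  0.078   0.08  -10.057] z [ 9.4 22.8 34.7]
scene 390 ((600.5194091796875, -190.4114227294922), (130.23196411132812, 70.35060119628906), 89.32218933105469) [ 597.1 -181.3   24.7] plane [  0.232   0.126 -91.132] z [ 8.5 24.7 36.8]
```

View pics/both3.png

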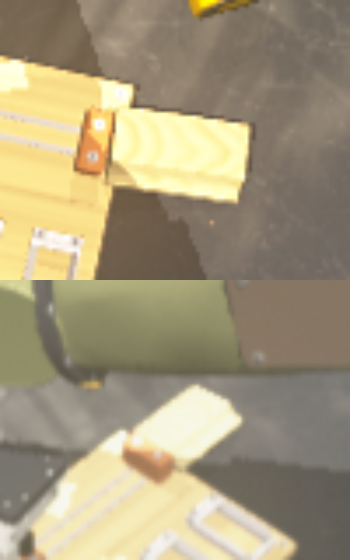

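The piece lies end-on against the outside of the fixed jaw, propped on the base edge and sloping down away from the jig. I'll fit its plane and extent.

```bash
python3 - <<'E'
from h import *
t=-0.187;R=np.array([[np.cos(t),np.sin(t)],[-np.sin(t),np.cos(t)]])
for n in("top","scene"):
    W=np.load(f"pics/{n}3.npy");J=np.dstack([(W[...,:2]-[567.9,-27.8])@R.T,W[...,2]])
    m=(J[...,0]>-20)&(J[...,0]<120)&(J[...,1]<-92)&(J[...,1]>-230)&(J[...,2]>10)&(J[...,2]<40)&~((J[...,1]>-101)&(J[...,2]<22))
    l,k=nd.label(m);i=1+np.argmax(nd.sum(m,l,range(1,k+1)));p=J[l==i]
    for _ in range(5):
        A=np.c_[p[:,:2],np.ones(len(p))];c,*_=np.linalg.lstsq(A,p[:,2],rcond=None);r=p[:,2]-A@c;p=p[abs(r)<max(2.5,1.5*r.std())]
    print(n,len(p),"plane",c.round(3),"y",p[:,1].min().round(1),p[:,1].max().round(1),"z",p[:,2].min().round(1),p[:,2].max().round(1))
    print(cv2.minAreaRect(np.float32(p[:,:2])))
    for y in(-190,-170,-150,-130,-110):
        q=p[abs(p[:,1]-y)<6];print(y,q[:,0].min().round(1),q[:,0].max().round(1),q[:,2].mean().round(1))
E
```

```text
top 424 plane [ 0.111  0.163 40.522] y -199.1 -92.1 z 12.5 36.4
((61.73369598388672, -144.65567016601562), (61.51765441894531, 108.7578353881836), 6.534339427947998)
-190 38.9 96.5 17.3
-170 37.0 95.0 20.4
-150 33.9 93.1 23.8
-130 31.4 89.7 27.2
-110 27.4 86.8 29.7
scene 194 plane [ 0.157  0.16  39.233] y -203.4 -92.5 z 12.3 38.2
((60.18686294555664, -149.4770965576172), (62.08272933959961, 108.91829681396484), 5.438790798187256)
-190 32.7 91.5 18.5
-170 44.4 92.1 22.8
-150 42.7 89.6 26.4
-130 28.1 83.5 27.7
-110 28.5 85.4 31.6
```

```bash
cat > plang.py <<'E'
import sys
from h import *
from scipy.spatial.transform import Rotation as R
up=float(sys.argv[1])
s=manip.read_state();Rj=R.from_euler("z",-0.187)
n=np.array([-.111,-.163,1]);n/=np.linalg.norm(n)
y=np.array([-np.sin(.125),np.cos(.125),0]);y-=n*(n@y);y/=np.linalg.norm(y)
M=Rj*R.from_matrix(np.c_[y,np.cross(-n,y),-n])
p=np.array([61.2,-145.5,24.5])-13*n+up*n
P=Rj.apply(p)+[567.9,-27.8,0]
R0=R.from_euler("xyz",s["eef_rot"])
print(P.round(1),M.as_euler("xyz").round(3),"delta",R0.inv().apply(P-s["eef_pos"]).round(1),(R0.inv()*M).as_rotvec().round(3))
E
python3 plang.py 90
```

```text
[ 590.5 -192.7  100. ] [ 3.01  -0.144  1.528] delta [-374.4  -17.    59.6] [-0.134  0.141  0.05 ]
```

```bash
python3 nudge.py '[[-240,-10,10,0,0,0],[-240,-10,10,0,0,0],[-240,-10,10,0,0,0],[-240,-10,10,0,0,0],[-240,-10,10,0,0,0]]' 94
python3 nudge.py '[[-134,-7,49,-0.134,0.141,0.05],[-134,-7,49,-0.134,0.141,0.05],[-134,-7,49,-0.134,0.141,0.05],[-134,-7,49,-0.134,0.141,0.05],[-134,-7,49,-0.134,0.141,0.05]]'
python3 plang.py 0
```

```text
clock: 15.3
eef_pos: [596.5, -66.9, 150.2]
eef_rot: [3.141, 0.0, 1.562]
wrist_force: [1.2, -0.3, -0.3]
finger_gap: 93.8
finger_force: 0.0
clock: 15.8
eef_pos: [588.7, -198.6, 100.9]
eef_rot: [3.011, -0.144, 1.521]
wrist_force: [-0.1, 0.8, 1.4]
finger_gap: 94.3
finger_force: 0.0
[ 602.8 -180.4   11.7] [ 3.01  -0.144  1.528] delta [ 5.9  1.1 91.9] [ 0.001  0.001 -0.007]
```

```bash
python3 nudge.py '[[5.9,1.1,45,0,0,-0.007],[5.9,1.1,75,0,0,-0.007],[5.9,1.1,88,0,0,-0.007],[5.9,1.1,92,0,0,-0.007],[5.9,1.1,92,0,0,-0.007]]'
python3 nudge.py '[[0,0,0,0,0,0],[0,0,0,0,0,0],[0,0,0,0,0,0],[0,0,0,0,0,0],[0,0,0,0,0,0]]' 55 45
python3 nudge.py '[[0,0,-15,0,0,0],[0,0,-30,0,0,0],[0,0,-60,0,0,0],[0,0,-80,0,0,0],[0,0,-80,0,0,0]]'
python3 plan.py 605 -205 90 1.384
```

```text
clock: 16.3
eef_pos: [603.8, -179.1, 12.8]
eef_rot: [3.008, -0.143, 1.531]
wrist_force: [-0.9, 0.1, 0.6]
finger_gap: 94.0
finger_force: 0.0
clock: 16.8
eef_pos: [603.3, -179.5, 12.2]
eef_rot: [3.009, -0.143, 1.53]
wrist_force: [-1.6, 0.2, 2.9]
finger_gap: 63.0
finger_force: 44.8
clock: 17.3
eef_pos: [593.3, -191.4, 94.6]
eef_rot: [3.004, -0.141, 1.53]
wrist_force: [0.2, 0.4, -1.0]
finger_gap: 62.8
finger_force: 44.8
now [ 593.3 -191.4   94.6] [ 3.004 -0.141  1.53 ] j [-0.45  0.52  1.49  0.21  1.06 -0.5 ] gap 62.8 t 17.3
delta [-13.7  11.7   4.4] [ 0.127 -0.15   0.136] rows>= 1.6
```

```bash
python3 nudge.py '[[-14,12,4,0.127,-0.15,0.136],[-14,12,4,0.127,-0.15,0.136],[-14,12,4,0.127,-0.15,0.136],[-14,12,4,0.127,-0.15,0.136]]'
python3 - <<'E'
from h import *
s=manip.read_state();print(s["eef_pos"].round(1),s["eef_rot"].round(3))
im,W=cloud("scene");a=proj("scene",s["eef_pos"])[0].astype(int)
cv2.imwrite("pics/s4.png",cv2.resize(im[a[1]-45:a[1]+55,a[0]-60:a[0]+60,::-1],None,fx=5,fy=5))
yaw=s["eef_rot"][2];ax=np.array([np.cos(yaw),np.sin(yaw)]);
D=W[...,:2]-s["eef_pos"][:2];u=D@ax;v=D@[ax[1],-ax[0]]
hsv=cv2.cvtColor(im,cv2.COLOR_RGB2HSV)
m=(abs(u)<75)&(abs(v)<50)&(W[...,2]>65)&(W[...,2]<120)&(hsv[...,1]>50)
l,k=nd.label(m);i=1+np.argmax(nd.sum(m,l,range(1,k+1)));q=l==i
print(q.sum(),"u",np.percentile(u[q],[1,99]).round(1),"v",np.percentile(v[q],[1,99]).round(1),"z",np.percentile(W[q][:,2],[1,50,99]).round(1))
for lo in(-60,-40,-20,20,40): 
    j=q&(u>lo)&(u<lo+20); print(lo,j.sum(),np.percentile(W[j][:,2],[2,50,98]).round(1) if j.any() else "")
E
```

```text
clock: 17.7
eef_pos: [603.9, -203.8, 85.4]
eef_rot: [-3.136, -0.004, 1.387]
wrist_force: [0.3, -0.5, -1.0]
finger_gap: 62.9
finger_force: 44.8
[ 603.9 -203.8   85.4] [-3.136 -0.004  1.387]
131 u [-55.7   7.8] v [-28.   33.2] z [ 93.5  99.4 115.5]
-60 18 [ 94.7  99.1 101.9]
-40 36 [ 95.8  98.9 102.1]
-20 64 [ 93.7 100.3 115.5]
20 0 
40 0
```

View pics/s4.png

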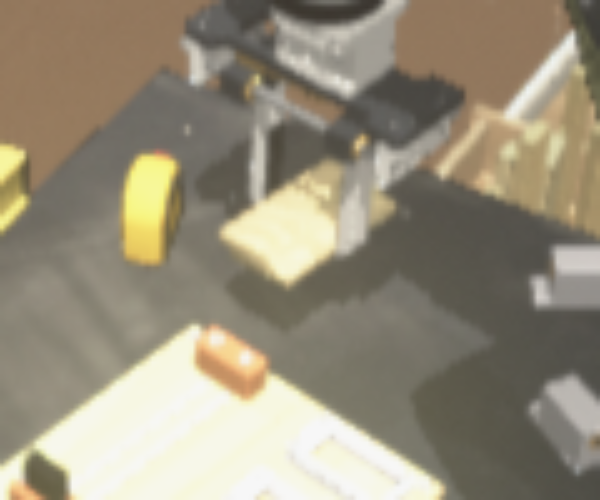

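The piece is held level. I'll recheck where it sits along the grip.

```bash
python3 - <<'E'
from h import *
s=manip.read_state()
im,W=cloud("scene")
yaw=s["eef_rot"][2];ax=np.array([np.cos(yaw),np.sin(yaw)])
D=W[...,:2]-s["eef_pos"][:2];u=D@ax;v=D@[ax[1],-ax[0]];z=W[...,2]
m=(abs(u)<80)&(abs(v)<30)&(z>92)&(z<105)
print(m.sum())
for lo in range(-80,80,10):
    j=m&(u>=lo)&(u<lo+10)
    if j.sum(): print(lo,j.sum(),np.percentile(v[j],[5,95]).round(1),np.median(z[j]).round(1))
m=(abs(u)<80)&(abs(v)<22)&(z>78)&(z<105);print("all",np.percentile(u[m],[0,1,99,100]).round(1))
j=m&(u>35);print(np.sort(u[j])[-12:].round(1),z[j][np.argsort(u[j])[-12:]].round(1))
E
python3 plan.py 620.5 -42.5 80 1.384
```

```text
327
-60 12 [-25.6  26.7] 97.2
-50 22 [-26.2  28.4] 97.4
-40 11 [-1.1 27.4] 99.9
-30 23 [-8.1 27.2] 100.1
-20 24 [-15.4  25.4] 100.5
-10 30 [-19.   28.2] 99.0
0 34 [-26.2  27.7] 99.2
10 36 [-27.2  23.3] 99.3
20 39 [-25.5  24.6] 98.8
30 35 [-25.4  25.9] 99.4
40 38 [-26.   24.2] 99.0
50 23 [-21.2  22.8] 99.0
all [-57.2 -54.6  53.7  55. ]
[52.7 52.8 52.8 52.9 53.  53.5 53.5 53.6 53.6 53.9 54.4 55. ] [ 98.6 102.2  92.   92.8  94.8  99.6 100.4  93.8  89.5 105.   99.   91.9]
now [ 603.6 -204.4   85.8] [-3.136e+00 -3.000e-03  1.385e+00] j [-0.38  0.61  1.37  0.    1.17 -0.2 ] gap 62.3 t 17.8
delta [162.2 -13.2   6.4] [-0.005 -0.003  0.001] rows>= 3.3
```

```bash
python3 nudge.py '[[80,-6,0,-0.005,-0.003,0],[80,-6,0,-0.005,-0.003,0],[162,-13,0,-0.005,-0.003,0],[162,-13,0,-0.005,-0.003,0],[162,-13,6,-0.005,-0.003,0]]'
python3 nudge.py '[[0,0,0,0,0,0],[0,0,0,0,0,0]]'
python3 plan.py 620.4 -42.8 19 1.384
```

```text
clock: 18.3
eef_pos: [621.6, -39.4, 81.2]
eef_rot: [3.14, -0.0, 1.389]
wrist_force: [0.5, -0.5, -1.1]
finger_gap: 62.8
finger_force: 44.8
clock: 18.5
eef_pos: [621.0, -43.9, 80.3]
eef_rot: [-3.141, 0.001, 1.384]
wrist_force: [0.1, 0.7, -0.2]
finger_gap: 62.8
finger_force: 44.8
now [621.  -43.9  80.3] [-3.141e+00  1.000e-03  1.384e+00] j [-0.13  0.58  1.42 -0.    1.14  0.06] gap 62.8 t 18.5
delta [ 1.  -0.8 61.3] [-0.001  0.001 -0.001] rows>= 1.2
```

```bash
python3 nudge.py '[[1,-0.8,30,0,0,0],[1,-0.8,50,0,0,0],[1,-0.8,58,0,0,0],[1,-0.8,60,0,0,0],[1,-0.8,61,0,0,0]]'
python3 nudge.py '[[0,0,0.5,0,0,0],[0,0,1,0,0,0],[0,0,1.5,0,0,0]]'
python3 plan.py 620.4 -42.8 150 1.384
```

```text
clock: 19.0
eef_pos: [620.9, -42.3, 19.9]
eef_rot: [3.141, 0.001, 1.384]
wrist_force: [-0.1, -0.1, 1.2]
finger_gap: 62.8
finger_force: 44.8
clock: 19.3
eef_pos: [621.1, -42.2, 19.7]
eef_rot: [3.141, 0.002, 1.384]
wrist_force: [-8.9, -2.6, 16.3]
finger_gap: 62.3
finger_force: 44.9
now [621.1 -42.2  19.7] [3.141e+00 2.000e-03 1.384e+00] j [-0.13  0.66  1.46 -0.    1.03  0.06] gap 62.3 t 19.3
delta [  -0.9   -0.4 -130.3] [0.001 0.002 0.   ] rows>= 2.6
```

```bash
python3 nudge.py '[[0,0,-1,0,0,0],[0,0,-1,0,0,0],[0,0,-1,0,0,0],[0,0,-1,0,0,0]]' 94
python3 nudge.py '[[0,0,-50,0,0,0],[0,0,-95,0,0,0],[0,0,-120,0,0,0]]'
python3 nudge.py '[[95,-30,0,0,0,0.75],[95,-30,0,0,0,0.75],[95,-30,0,0,0,0.75],[95,-30,0,0,0,0.75],[95,-30,0,0,0,0.75]]' 40
python3 nudge.py '[[0,0,0,0,0,0.75],[0,0,0,0,0,0.75],[0,0,0,0,0,0.75],[0,0,0,0,0,0.75],[0,0,0,0,0,0.75]]'
python3 nudge.py '[[0,0,0,0,0,0.07],[0,0,0,0,0,0.07]]'
python3 plan.py 639.1 57.3 48 -0.187
```

```text
clock: 19.7
eef_pos: [620.6, -41.5, 18.8]
eef_rot: [-3.141, 0.001, 1.385]
wrist_force: [-0.1, 0.3, 0.1]
finger_gap: 91.4
finger_force: 0.0
clock: 20.0
eef_pos: [621.7, -41.5, 142.7]
eef_rot: [3.138, 0.001, 1.385]
wrist_force: [-0.7, 0.5, 0.1]
finger_gap: 94.1
finger_force: 0.0
clock: 20.5
eef_pos: [608.7, 58.1, 138.7]
eef_rot: [3.141, 0.001, 0.643]
wrist_force: [-0.8, 0.5, 0.2]
finger_gap: 57.6
finger_force: 0.0
clock: 21.0
eef_pos: [608.8, 57.6, 138.6]
eef_rot: [3.14, 0.001, -0.108]
wrist_force: [-0.2, 0.2, 0.2]
finger_gap: 39.9
finger_force: 0.0
clock: 21.2
eef_pos: [608.8, 57.5, 138.6]
eef_rot: [3.14, 0.001, -0.173]
wrist_force: [-0.2, -0.3, 0.5]
finger_gap: 39.9
finger_force: 0.0
now [608.8  57.5 138.6] [ 3.14e+00  1.00e-03 -1.73e-01] j [ 0.03  0.49  1.41 -0.    1.24  1.78] gap 39.9 t 21.2
delta [29.9 -5.1 90.6] [0.001 0.001 0.014] rows>= 1.9
```

```bash
python3 nudge.py '[[30,-5,0,0,0,0.014],[30,-5,50,0,0,0.014],[30,-5,85,0,0,0.014],[30,-5,90,0,0,0.014],[30,-5,90,0,0,0.014]]'
python3 nudge.py '[[0,0,0,0,0,0],[0,0,0,0,0,0],[0,0,0,0,0,0],[0,0,0,0,0,0],[0,0,0,0,0,0]]' 5 40
python3 nudge.py '[[0,4,0,0,0,0],[0,10,0,0,0,0],[0,16,0,0,0,0],[0,22,0,0,0,0],[0,28,0,0,0,0]]'
python3 nudge.py '[[0,3,0,0,0,0],[0,6,0,0,0,0],[0,8,0,0,0,0],[0,9,0,0,0,0],[0,9,0,0,0,0]]'
```

```text
clock: 21.7
eef_pos: [639.1, 57.2, 48.8]
eef_rot: [3.14, 0.002, -0.185]
wrist_force: [-0.1, 0.2, 0.9]
finger_gap: 39.7
finger_force: 0.0
clock: 22.2
eef_pos: [639.6, 57.2, 49.8]
eef_rot: [3.141, -0.001, -0.186]
wrist_force: [-1.8, 0.4, 6.1]
finger_gap: 13.4
finger_force: 40.0
clock: 22.7
eef_pos: [634.5, 30.2, 49.8]
eef_rot: [-3.142, -0.001, -0.186]
wrist_force: [-0.7, 5.1, 6.0]
finger_gap: 13.4
finger_force: 40.0
clock: 23.2
eef_pos: [632.8, 21.3, 49.8]
eef_rot: [3.141, -0.001, -0.186]
wrist_force: [-0.8, 2.5, 6.4]
finger_gap: 13.9
finger_force: 40.0
```

```bash
python3 nudge.py '[[0,1,0,0,0,0],[0,2,0,0,0,0],[0,3,0,0,0,0],[0,4,0,0,0,0],[0,4,0,0,0,0]]'
python3 nudge.py '[[0,1,0,0,0,0],[0,2,0,0,0,0],[0,2,0,0,0,0],[0,2,0,0,0,0]]'
python3 plan.py 631 20 48 -0.187
```

```text
clock: 23.7
eef_pos: [632.3, 18.6, 49.8]
eef_rot: [-3.14, -0.001, -0.186]
wrist_force: [0.8, 10.8, 4.3]
finger_gap: 13.6
finger_force: 40.0
clock: 24.1
eef_pos: [632.2, 18.4, 49.9]
eef_rot: [-3.138, -0.002, -0.185]
wrist_force: [4.8, 22.8, 3.2]
finger_gap: 13.9
finger_force: 40.0
now [632.2  18.4  49.9] [-3.138e+00 -2.000e-03 -1.850e-01] j [-0.03  0.64  1.41  0.    1.09  1.72] gap 13.9 t 24.1
delta [-1.5 -1.3  1.9] [-0.004 -0.002  0.002] rows>= 0.1
```

```bash
python3 nudge.py '[[0,-2,0,0,0,0],[0,-2,0,0,0,0],[0,-2,0,0,0,0],[0,-2,0,0,0,0]]' 40
python3 nudge.py '[[0,0,-50,0,0,0],[0,0,-90,0,0,0],[0,0,-90,0,0,0]]' 50
python3 plan.py 403 242.5 140 0.1
```

```text
clock: 24.5
eef_pos: [631.5, 16.5, 48.7]
eef_rot: [3.14, 0.001, -0.187]
wrist_force: [-0.1, 0.0, -0.3]
finger_gap: 39.0
finger_force: 0.0
clock: 24.8
eef_pos: [633.9, 16.6, 144.9]
eef_rot: [-3.142, -0.008, -0.187]
wrist_force: [-0.6, 0.8, 0.5]
finger_gap: 49.7
finger_force: 0.0
now [633.9  16.6 144.9] [-3.142 -0.008 -0.187] j [-0.03  0.53  1.34 -0.    1.26  1.73] gap 49.7 t 24.8
delta [-268.9 -179.1    2.7] [ 0.001 -0.008 -0.287] rows>= 6.5
```

```bash
python3 nudge.py '[[-190,-127,5,0,0,-0.15],[-190,-127,5,0,0,-0.15],[-190,-127,5,0,0,-0.15],[-190,-127,5,0,0,-0.15],[-190,-127,5,0,0,-0.15]]'
python3 - <<'E'
from h import *
im,W=cloud("top");cv2.imwrite("pics/t5.png",im[...,::-1])
t=-0.187;R=np.array([[np.cos(t),np.sin(t)],[-np.sin(t),np.cos(t)]])
J=np.dstack([(W[...,:2]-[567.9,-27.8])@R.T,W[...,2]])
def rect(m):
    l,k=nd.label(m);i=1+np.argmax(nd.sum(m,l,range(1,k+1)));p=J[l==i];return p.mean(0).round(1),np.round(sum(map(lambda a:list(np.atleast_1d(a)),cv2.minAreaRect(np.float32(p[:,:2]))),[]),1)
x,y,z=J[...,0],J[...,1],J[...,2]
print("piece",rect((x>0)&(x<110)&(y>-64)&(y<44)&(z>26)&(z<38)))
print("post",rect((x>0)&(x<110)&(y>20)&(z>55)&(z<75)))
for k,r in dict(gA=(215,250,242,285),gB=(378,260,405,295),gC=(415,233,450,264)).items(): print(k,box(W,r,30,45),box(W,r,6,45)["rect"])
im,W=cloud("scene")
for k,r in dict(gA=(318,282,352,312),gB=(398,185,422,210),gC=(388,157,415,178)).items(): print(k,box(W,r,30,45),box(W,r,8,45)["rect"])
E
python3 plan.py 403 242.5 80 0.1
```

```text
clock: 25.3
eef_pos: [466.0, 178.4, 133.3]
eef_rot: [3.14, 0.002, -0.035]
wrist_force: [0.6, -0.2, -0.7]
finger_gap: 49.8
finger_force: 0.0
piece (array([ 61.4, -10.3,  31.6]), array([ 60.6, -10.2, 108.2,  52.6,  88.4]))
post (array([53.4, 57.6, 66.6]), array([54.3, 57.7, 13.9, 29.7, 89.9]))
gA {'n': 101, 'mean': array([399.6, 243.2,  36. ]), 'rect': array([399.3, 243.1,  29. ,  26. ,   9.2]), 'z': np.float64(36.0)} [399.3 242.6  29.   26.9   8.6]
gB {'n': 187, 'mean': array([ 393.7, -197.4,   35.8]), 'rect': array([ 393.5, -197.4,   27.2,   50.9,   55.9]), 'z': np.float64(36.1)} [ 397.1 -199.8   27.3   59.8   56. ]
gC {'n': 126, 'mean': array([ 452.9, -329.1,   35.5]), 'rect': array([ 450. , -330.3,   42.1,   26.5,   34.3]), 'z': np.float64(35.2)} [ 453.7 -327.6   51.    26.9   33.5]
gA {'n': 196, 'mean': array([403.1, 243.2,  36.9]), 'rect': array([403.6, 241.8,  50.1,  26.9,   6.2]), 'z': np.float64(37.1)} [408.3 243.2  60.2  28.2   5. ]
gB {'n': 114, 'mean': array([ 391.6, -196.4,   36.9]), 'rect': array([ 391.1, -198.5,   28. ,   51.4,   54.7]), 'z': np.float64(37.4)} [ 395.6 -201.5   28.2   62.1   55.1]
now [466.3 178.7 133.4] [ 3.14e+00  2.00e-03 -3.30e-02] j [ 0.29  0.26  1.74 -0.    1.14  1.9 ] gap 50.2 t 25.4
delta [-65.3 -61.7  53.5] [ 0.001  0.002 -0.133] rows>= 2.1Traceback (most recent call last):
  File "<stdin>", line 12, in <module>
TypeError: 'NoneType' object is not subscriptable
```

View pics/t5.png

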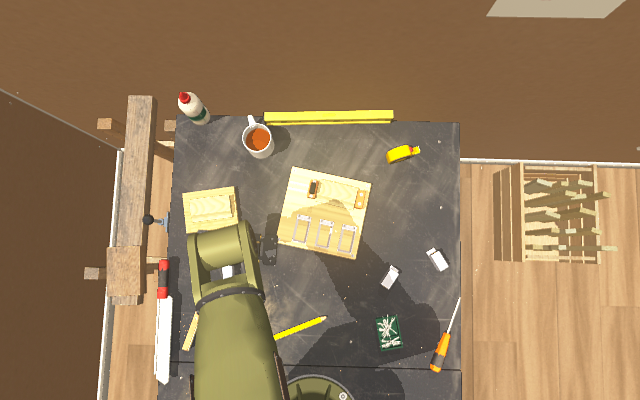

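The fresh piece is clamped at px (338,190) and the post is at travel ~10 mm. Guide C has been knocked to about px (438,259). Now guide A.

```bash
python3 nudge.py '[[-63.5,-62,20,0,0,-0.133],[-63.5,-62,40,0,0,-0.133],[-63.5,-62,53,0,0,-0.133],[-63.5,-62,53,0,0,-0.133]]'
python3 plan.py 405 243 18 0.1
```

```text
clock: 25.8
eef_pos: [406.7, 240.6, 79.1]
eef_rot: [3.139, 0.004, 0.097]
wrist_force: [0.8, 0.4, 0.5]
finger_gap: 50.2
finger_force: 0.0
now [406.7 240.6  79.1] [3.139 0.004 0.097] j [ 0.46  0.29  1.86 -0.    1.    1.93] gap 50.2 t 25.8
delta [-1.2 -2.7 61.1] [ 0.002  0.004 -0.003] rows>= 1.2
```

```bash
python3 nudge.py '[[-1.2,-2.7,40,0,0,0],[-1.2,-2.7,56,0,0,0],[-1.2,-2.7,61,0,0,0],[-1.2,-2.7,61,0,0,0],[-1.2,-2.7,61,0,0,0]]'
python3 nudge.py '[[0,0,0,0,0,0],[0,0,0,0,0,0],[0,0,0,0,0,0],[0,0,0,0,0,0],[0,0,0,0,0,0]]' 18 55
python3 plan.py 405 243 18 0.1
python3 nudge.py '[[0,0,-30,0,0,0],[0,0,-70,0,0,0],[0,0,-90,0,0,0],[0,0,-90,0,0,0]]'
python3 plan.py 440 150 110 -0.187
```

```text
clock: 26.3
eef_pos: [406.8, 243.6, 20.9]
eef_rot: [3.141, -0.001, 0.096]
wrist_force: [1.3, -0.3, 1.2]
finger_gap: 50.5
finger_force: 0.0
clock: 26.8
eef_pos: [405.9, 243.8, 20.1]
eef_rot: [3.141, 0.0, 0.097]
wrist_force: [-0.4, -1.4, 5.2]
finger_gap: 25.9
finger_force: 54.9
now [405.9 243.8  20.1] [3.141 0.    0.097] j [ 0.46  0.39  1.9  -0.    0.86  1.94] gap 25.9 t 26.8
delta [-0.9  0.7  2.1] [ 0.001  0.    -0.003] rows>= 0.0
clock: 27.2
eef_pos: [406.8, 244.3, 112.0]
eef_rot: [-3.141, -0.003, 0.097]
wrist_force: [-0.1, -0.1, -2.1]
finger_gap: 25.4
finger_force: 54.9
now [406.8 244.3 112. ] [-3.141e+00 -3.000e-03  9.700e-02] j [ 0.46  0.24  1.84 -0.    1.07  1.94] gap 25.4 t 27.2
delta [23.9 97.1  2. ] [-0.001 -0.003  0.284] rows>= 2.0
```

```bash
cat > bay.py <<'E'
# bay.py bay toe_x toe_z tilt gx gz : toe tip bottom at (toe_x,toe_z) in bay frame
import sys
from h import *
from scipy.spatial.transform import Rotation as R
b,tx,tz,th,gx,gz=map(float,sys.argv[1:7]);off=float(sys.argv[7]) if len(sys.argv)>7 else 0
s=manip.read_state();Rj=R.from_euler("z",-0.187)
R1=R.from_euler("xyz",[np.pi,0,-0.187])*R.from_rotvec([0,-th,0])
toe=Rj.apply([-59.5+tx,64*(2-b)+off,0])+[567.9,-27.8,14+tz]
P=toe-R1.apply([gx+30,0,gz]);R0=R.from_euler("xyz",s["eef_rot"])
t=Rj.inv().apply(R0.apply([gx+30,0,gz])+s["eef_pos"]-[567.9,-27.8,14])-[-59.5,64*(2-b),0]
f=Rj.inv().apply(s["wrist_force"])
print("toe now",t.round(1),"rot",s["eef_rot"].round(3),"F jig",f.round(1),"gap",round(s["finger_gap"],1),"t",s["clock"])
print("TCP goal",P.round(1),"delta",R0.inv().apply(P-s["eef_pos"]).round(1),(R0.inv()*R1).as_rotvec().round(3))
E
python3 bay.py 1 20 45 0 4.1 20.1
```

```text
toe now [-116.6  183.    78. ] rot [-3.141e+00 -3.000e-03  9.700e-02] F jig [-0.1 -0.1 -2.1] gap 25.4 t 27.2
TCP goal [507.5  48.8  79.1] delta [ 81.2 204.4  33. ] [-0.001 -0.003  0.284]
```

```bash
python3 nudge.py '[[81,204,5,0,0,0.284],[81,204,5,0,0,0.284],[81,204,5,0,0,0.284],[81,204,5,0,0,0.284],[81,204,10,0,0,0.284]]'
python3 nudge.py '[[0,0,0,0,0,0],[0,0,0,0,0,0]]'
python3 bay.py 1 20 30 0.3 4.1 20.1
```

```text
clock: 27.7
eef_pos: [506.9, 45.1, 98.4]
eef_rot: [3.14, 0.002, -0.19]
wrist_force: [0.3, 0.3, -1.4]
finger_gap: 25.5
finger_force: 54.9
clock: 27.9
eef_pos: [505.3, 48.7, 98.5]
eef_rot: [3.14, 0.003, -0.188]
wrist_force: [0.6, 0.1, -1.4]
finger_gap: 25.3
finger_force: 54.9
toe now [17.8 -0.6 64.3] rot [ 3.14e+00  3.00e-03 -1.88e-01] F jig [ 0.6  0.2 -1.4] gap 25.3 t 27.9
TCP goal [514.8  47.4  73.3] delta [ 9.7 -0.5 25.2] [ 0.001 -0.297 -0.001]
```

```bash
python3 nudge.py '[[9.7,-0.5,10,0,-0.15,0],[9.7,-0.5,20,0,-0.297,0],[9.7,-0.5,25,0,-0.297,0],[9.7,-0.5,25,0,-0.297,0],[9.7,-0.5,25,0,-0.297,0]]'
python3 bay.py 1 19.5 4 0.3 4.1 20.1
python3 - <<'E'
from h import *
im,W=cloud("scene");a=proj("scene",[521,46,40])[0].astype(int)
cv2.imwrite("pics/s6.png",cv2.resize(im[a[1]-55:a[1]+55,a[0]-65:a[0]+65,::-1],None,fx=6,fy=5.4))
print(a,proj("scene",[[521+19,46-4,44]]))
E
```

```text
clock: 28.4
eef_pos: [515.3, 48.0, 75.2]
eef_rot: [3.14, 0.295, -0.186]
wrist_force: [0.6, -0.0, -1.8]
finger_gap: 25.1
finger_force: 54.9
toe now [20.5  0.7 32.1] rot [ 3.14   0.295 -0.186] F jig [ 0.6  0.1 -1.8] gap 25.1 t 28.4
TCP goal [514.3  47.5  47.3] delta [ 7.3  0.7 27. ] [ 0.002 -0.005  0.   ]
[337 226] [[332.99195972 221.92704818]]
```

View pics/s6.png

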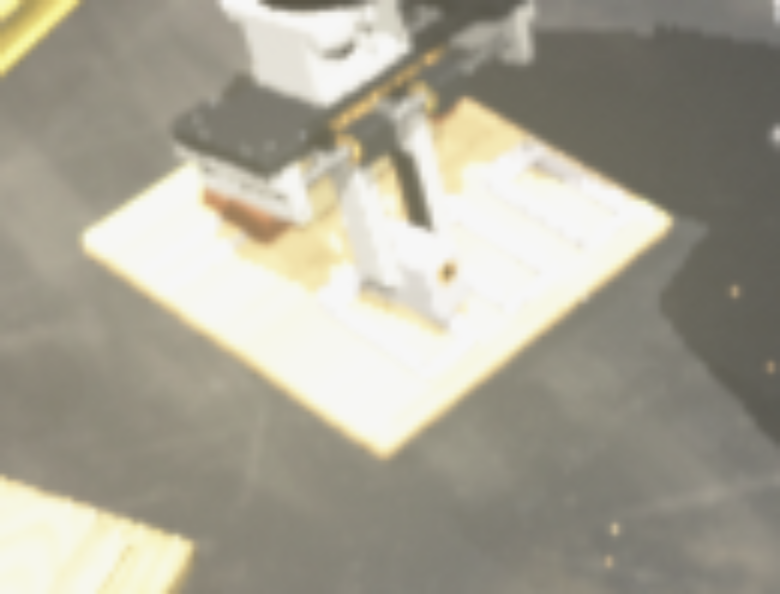

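The guide is held tilted, toe toward the lip, above bay 1 (toe near crop px (375,290)). Descending.

```bash
python3 nudge.py '[[2,0.7,8,0,0,0],[4,0.7,16,0,0,0],[6,0.7,23,0,0,0],[7.3,0.7,27,0,-0.005,0],[7.3,0.7,27,0,-0.005,0]]'
python3 bay.py 1 19.5 0.5 0.3 4.1 20.1
```

```text
clock: 28.95
eef_pos: [514.4, 46.8, 46.1]
eef_rot: [3.14, 0.304, -0.188]
wrist_force: [0.9, 1.1, -1.4]
finger_gap: 25.3
finger_force: 54.9
toe now [19.6 -0.7  2.8] rot [ 3.14   0.304 -0.188] F jig [ 0.6  1.2 -1.4] gap 25.3 t 28.95
TCP goal [514.3  47.5  43.8] delta [ 0.5 -0.7  2.3] [ 0.001  0.004 -0.001]
```

```bash
python3 nudge.py '[[0.3,-0.7,1,0,0,0],[0.5,-0.7,2,0,0,0],[0.7,-0.7,2.7,0,0,0],[0.7,-0.7,2.7,0,0,0]]'
python3 bay.py 1 28 0.5 0.3 4.1 20.1
```

```text
clock: 29.35
eef_pos: [514.6, 47.3, 44.1]
eef_rot: [3.14, 0.303, -0.188]
wrist_force: [-0.2, 0.2, -2.6]
finger_gap: 25.2
finger_force: 54.9
toe now [19.8 -0.2  0.7] rot [ 3.14   0.303 -0.188] F jig [-0.2  0.1 -2.6] gap 25.2 t 29.35
TCP goal [522.7  45.9  43.8] delta [ 7.9 -0.1 -2.1] [ 0.001  0.003 -0.001]
```

```bash
python3 nudge.py '[[2.6,0,-0.7,0,0,0],[5.3,0,-1.4,0,0,0],[7.9,0,-2.1,0,0,0],[7.9,0,-2.1,0,0,0]]'
python3 bay.py 1 28 0.5 0.3 4.1 20.1
python3 nudge.py '[[1,0,-0.3,0,0,0],[2,0,-0.6,0,0,0],[2,0,-0.6,0,0,0]]'
python3 bay.py 1 29 0 0.15 4.1 20.1
```

```text
clock: 29.75
eef_pos: [522.9, 45.8, 43.7]
eef_rot: [3.14, 0.303, -0.188]
wrist_force: [-0.8, -0.1, -1.4]
finger_gap: 25.7
finger_force: 54.9
toe now [28.2 -0.1  0.3] rot [ 3.14   0.303 -0.188] F jig [-0.8 -0.2 -1.4] gap 25.7 t 29.75
TCP goal [522.7  45.9  43.8] delta [-0.3 -0.1 -0. ] [ 0.001  0.003 -0.001]
clock: 30.05
eef_pos: [523.6, 45.7, 43.8]
eef_rot: [3.14, 0.306, -0.188]
wrist_force: [-7.1, 1.9, 2.7]
finger_gap: 25.7
finger_force: 54.9
toe now [28.8 -0.1  0.3] rot [ 3.14   0.306 -0.188] F jig [-7.4  0.6  2.7] gap 25.7 t 30.05
TCP goal [519.7  46.5  39. ] delta [-2.4 -0.1  5.8] [ 0.001  0.156 -0.   ]
```

```bash
python3 nudge.py '[[-1,0,2,0,0.05,0],[-1.8,0,4,0,0.1,0],[-2.4,-0.1,5.8,0,0.156,0],[-2.4,-0.1,5.8,0,0.156,0]]'
python3 bay.py 1 29.5 0 0 4.1 20.1
```

```text
clock: 30.45
eef_pos: [520.0, 46.5, 39.0]
eef_rot: [3.14, 0.146, -0.187]
wrist_force: [-1.3, 0.2, -1.9]
finger_gap: 25.7
finger_force: 54.9
toe now [29.5  0.1  0.2] rot [ 3.14   0.146 -0.187] F jig [-1.3 -0.  -1.9] gap 25.7 t 30.45
TCP goal [516.8  47.   34.1] delta [-2.5  0.1  5.4] [0.001 0.146 0.   ]
```

```bash
python3 nudge.py '[[-0.8,0,1.8,0,0.05,0],[-1.6,0,3.6,0,0.1,0],[-2.5,0.1,5.4,0,0.146,0],[-2.5,0.1,5.4,0,0.146,0]]'
python3 bay.py 1 30 0 0 4.1 20.1
```

```text
clock: 30.85
eef_pos: [517.6, 46.9, 34.3]
eef_rot: [3.14, -0.0, -0.187]
wrist_force: [0.7, 0.3, -2.0]
finger_gap: 25.2
finger_force: 54.9
toe now [30.2  0.   0.2] rot [ 3.14  -0.    -0.187] F jig [ 0.6  0.4 -2. ] gap 25.2 t 30.85
TCP goal [517.3  46.9  34.1] delta [-0.2  0.   0.2] [ 0.001 -0.    -0.   ]
```

```bash
python3 nudge.py '[[0,0,0,0,0,0],[0,0,0,0,0,0],[0,0,0,0,0,0]]' 40
python3 nudge.py '[[0,0,-20,0,0,0],[0,0,-60,0,0,0],[0,0,-90,0,0,0],[0,0,-90,0,0,0]]' 50
python3 - <<'E'
from h import *
def meas():
  for n,rois in (("top",dict(A=(285,210,325,262),gB=(375,255,408,298),gC=(415,233,458,280))),("scene",dict(gB=(390,180,428,215),gC=(388,155,420,185)))):
    im,W=cloud(n)
    for k,r in rois.items():
        print(n,k,box(W,r,*((44,60) if k=="A" else (30,45))),(box(W,r,7,45) or {}).get("rect"))
meas()
E
python3 plan.py 393.5 -197.4 100 -0.583
```

```text
clock: 31.15
eef_pos: [517.9, 46.7, 33.9]
eef_rot: [3.14, 0.001, -0.187]
wrist_force: [-0.2, 0.9, 0.6]
finger_gap: 39.9
finger_force: 0.0
clock: 31.55
eef_pos: [519.6, 46.9, 127.8]
eef_rot: [-3.142, -0.005, -0.187]
wrist_force: [-0.2, -0.3, -0.6]
finger_gap: 49.8
finger_force: 0.0
top A None [480.1  48.5  83.9  19.3  80.4]
top gB {'n': 184, 'mean': array([ 393.7, -197.5,   35.6]), 'rect': array([ 393.7, -197.7,   26.3,   50.5,   57.1]), 'z': np.float64(35.3)} [ 397.  -199.7   26.4   59.4   56.8]
top gC {'n': 185, 'mean': array([ 446. , -332.2,   35.8]), 'rect': array([ 445.8, -332.8,   50.3,   26.6,   32.5]), 'z': np.float64(35.8)} [ 450.2 -330.    60.7   26.6   32.5]
scene gB {'n': 112, 'mean': array([ 390.7, -196.4,   36.9]), 'rect': array([ 391.3, -198.2,   28.4,   51.9,   57.4]), 'z': np.float64(37.0)} [ 395.  -200.5   28.4   62.3   57.4]
scene gC {'n': 94, 'mean': array([ 443.9, -332. ,   36.6]), 'rect': array([ 445.3, -334.5,   50.1,   29.9,   29.3]), 'z': np.float64(37.0)} [ 448.  -330.1   61.    34.3   31. ]
now [517.8  46.8 124. ] [ 3.14   0.    -0.187] j [ 0.02  0.32  1.7  -0.    1.13  1.78] gap 50.2 t 31.65
delta [-76.6 263.1  24.3] [0.001 0.    0.396] rows>= 5.5
```

```bash
python3 nudge.py '[[-60,210,10,0,0,0.3],[-60,210,10,0,0,0.3],[-60,210,10,0,0,0.3],[-60,210,10,0,0,0.3],[-60,210,10,0,0,0.3]]'
python3 plan.py 393.6 -197.5 80 -0.575
```

```text
clock: 32.15
eef_pos: [417.2, -150.7, 112.8]
eef_rot: [3.14, 0.003, -0.49]
wrist_force: [0.2, -0.6, -0.4]
finger_gap: 50.0
finger_force: 0.0
now [ 417.2 -150.7  112.8] [ 3.14e+00  3.00e-03 -4.90e-01] j [-0.43  0.17  1.91 -0.    1.06  1.63] gap 50.0 t 32.15
delta [ 1.3 52.3 32.9] [0.002 0.003 0.085] rows>= 1.2
```

```bash
python3 nudge.py '[[1.3,52.3,20,0,0,0.085],[1.3,52.3,33,0,0,0.085],[1.3,52.3,33,0,0,0.085],[1.3,52.3,33,0,0,0.085]]'
python3 plan.py 393.6 -197.5 19.5 -0.575
```

```text
clock: 32.55
eef_pos: [396.0, -194.7, 80.8]
eef_rot: [3.14, 0.002, -0.572]
wrist_force: [0.6, 0.6, 0.2]
finger_gap: 49.7
finger_force: 0.0
now [ 396.  -194.7   80.8] [ 3.14e+00  2.00e-03 -5.72e-01] j [-0.54  0.22  1.94 -0.    0.98  1.6 ] gap 49.7 t 32.55
delta [-0.4  3.6 61.3] [0.001 0.002 0.003] rows>= 1.2
```

```bash
python3 nudge.py '[[-0.4,3.6,40,0,0,0],[-0.4,3.6,56,0,0,0],[-0.4,3.6,62,0,0,0],[-0.4,3.6,62,0,0,0],[-0.4,3.6,62,0,0,0]]'
python3 nudge.py '[[0,0,0,0,0,0],[0,0,0,0,0,0],[0,0,0,0,0,0],[0,0,0,0,0,0],[0,0,0,0,0,0]]' 18 55
python3 plan.py 393.6 -197.5 20 -0.575
python3 nudge.py '[[0,0,-30,0,0,0],[0,0,-70,0,0,0],[0,0,-90,0,0,0],[0,0,-90,0,0,0]]'
python3 bay.py 2 20 60 0 5 20
```

```text
clock: 33.05
eef_pos: [394.6, -198.0, 20.3]
eef_rot: [3.14, -0.001, -0.571]
wrist_force: [1.3, -1.1, 0.1]
finger_gap: 49.8
finger_force: 0.0
clock: 33.55
eef_pos: [394.0, -198.2, 19.6]
eef_rot: [3.14, -0.0, -0.572]
wrist_force: [-1.9, 0.4, 5.2]
finger_gap: 25.9
finger_force: 55.0
now [ 394.  -198.2   19.6] [ 3.14  -0.    -0.572] j [-0.55  0.33  1.98 -0.    0.83  1.6 ] gap 25.9 t 33.55
delta [-0.7 -0.4 -0.4] [ 0.001 -0.     0.003] rows>= 0.0
clock: 33.95
eef_pos: [394.9, -198.5, 111.4]
eef_rot: [3.14, -0.004, -0.572]
wrist_force: [0.5, -0.1, -2.4]
finger_gap: 25.4
finger_force: 55.0
toe now [ -46.2 -213.1   77.6] rot [ 3.14  -0.004 -0.572] F jig [ 0.5 -0.  -2.4] gap 25.4 t 33.95
TCP goal [494.7 -13.9  94. ] delta [ -16.2 -209.2   17.1] [ 0.002 -0.004 -0.385]
```

```bash
python3 nudge.py '[[-16,-209,5,0,0,-0.385],[-16,-209,5,0,0,-0.385],[-16,-209,5,0,0,-0.385],[-16,-209,5,0,0,-0.385],[-16,-209,10,0,0,-0.385]]'
python3 nudge.py '[[0,0,0,0,0,0],[0,0,0,0,0,0]]'
python3 bay.py 2 19.5 30 0.3 4.3 19.6
```

```text
clock: 34.45
eef_pos: [494.6, -9.8, 97.4]
eef_rot: [3.141, 0.002, -0.184]
wrist_force: [-0.6, 0.5, -1.8]
finger_gap: 25.5
finger_force: 55.0
clock: 34.65
eef_pos: [492.7, -14.2, 97.8]
eef_rot: [3.14, 0.003, -0.188]
wrist_force: [-0.0, -1.2, -2.3]
finger_gap: 25.4
finger_force: 55.0
toe now [17.4 -0.7 64.2] rot [ 3.14e+00  3.00e-03 -1.88e-01] F jig [ 0.2 -1.2 -2.3] gap 25.4 t 34.65
TCP goal [502.1 -15.3  72.9] delta [ 9.5 -0.7 25. ] [ 0.002 -0.297 -0.001]
```

```bash
python3 nudge.py '[[9.5,-0.7,10,0,-0.15,0],[9.5,-0.7,20,0,-0.297,0],[9.5,-0.7,25,0,-0.297,0],[9.5,-0.7,25,0,-0.297,0],[9.5,-0.7,25,0,-0.297,0]]'
python3 bay.py 2 19.5 3 0.3 4.3 19.6
```

```text
clock: 35.15
eef_pos: [502.8, -15.3, 74.5]
eef_rot: [3.14, 0.295, -0.189]
wrist_force: [-0.0, -0.0, -1.6]
finger_gap: 25.5
finger_force: 55.0
toe now [20.3  0.1 31.8] rot [ 3.14   0.295 -0.189] F jig [-0.  -0.  -1.6] gap 25.5 t 35.15
TCP goal [502.1 -15.3  45.9] delta [ 7.7  0.1 27.6] [ 0.001 -0.005 -0.002]
```

```bash
python3 nudge.py '[[2,0.1,8,0,0,0],[4,0.1,16,0,0,0],[6,0.1,23,0,0,0],[7.7,0.1,27.6,0,-0.005,0],[7.7,0.1,27.6,0,-0.005,0]]'
python3 nudge.py '[[0,0,0,0,0,0],[0,0,0,0,0,0]]'
python3 bay.py 2 19.5 0.7 0.3 4.3 19.6
```

```text
clock: 35.65
eef_pos: [502.0, -14.7, 44.6]
eef_rot: [3.14, 0.304, -0.188]
wrist_force: [-0.7, -1.5, -2.6]
finger_gap: 25.6
finger_force: 55.0
clock: 35.85
eef_pos: [502.4, -14.7, 45.5]
eef_rot: [3.14, 0.303, -0.188]
wrist_force: [-0.1, -1.5, -2.9]
finger_gap: 25.8
finger_force: 55.0
toe now [19.6  0.6  2.5] rot [ 3.14   0.303 -0.188] F jig [ 0.2 -1.5 -2.9] gap 25.8 t 35.85
TCP goal [502.1 -15.3  43.6] delta [0.4 0.7 1.9] [ 0.001  0.003 -0.001]
```

```bash
python3 nudge.py '[[0.2,0.6,1,0,0,0],[0.4,0.6,1.9,0,0,0],[0.4,0.6,1.9,0,0,0]]'
python3 nudge.py '[[2.6,0,-0.8,0,0,0],[5.3,0,-1.6,0,0,0],[7.9,0,-2.4,0,0,0],[7.9,0,-2.4,0,0,0]]'
python3 bay.py 2 28 0.5 0.3 4.3 19.6
python3 nudge.py '[[1,0,-0.3,0,0,0],[2,0,-0.6,0,0,0],[2,0,-0.6,0,0,0]]'
python3 bay.py 2 29 0 0.15 4.3 19.6
```

```text
clock: 36.15
eef_pos: [502.1, -15.2, 43.4]
eef_rot: [3.14, 0.303, -0.188]
wrist_force: [0.1, 0.3, -1.8]
finger_gap: 25.4
finger_force: 55.0
clock: 36.55
eef_pos: [510.5, -16.9, 43.3]
eef_rot: [3.14, 0.302, -0.188]
wrist_force: [0.4, -0.1, -2.3]
finger_gap: 25.7
finger_force: 55.0
toe now [28.   0.   0.4] rot [ 3.14   0.302 -0.188] F jig [ 0.4 -0.  -2.3] gap 25.7 t 36.55
TCP goal [510.4 -16.9  43.4] delta [-0.1  0.1  0. ] [ 0.001  0.002 -0.001]
clock: 36.85
eef_pos: [511.6, -17.0, 43.3]
eef_rot: [3.14, 0.305, -0.188]
wrist_force: [-4.7, 0.4, -0.1]
finger_gap: 25.4
finger_force: 55.0
toe now [29.   0.1  0.3] rot [ 3.14   0.305 -0.188] F jig [-4.7 -0.5 -0.1] gap 25.4 t 36.85
TCP goal [507.5 -16.4  38.5] delta [-2.5  0.1  5.8] [ 0.001  0.155 -0.   ]
```

Wall contact at the expected place, so I'll rock the heel down.

```bash
python3 nudge.py '[[-1,0,2,0,0.05,0],[-1.8,0,4,0,0.1,0],[-2.5,0.1,5.8,0,0.155,0],[-2.5,0.1,5.8,0,0.155,0]]'
python3 nudge.py '[[-0.8,0,1.8,0,0.05,0],[-1.6,0,3.6,0,0.1,0],[-2.5,0,5.4,0,0.146,0],[-2.5,0,5.4,0,0.146,0]]'
python3 bay.py 2 30 0 0 4.3 19.6
```

```text
clock: 37.25
eef_pos: [507.5, -16.3, 38.7]
eef_rot: [3.14, 0.147, -0.187]
wrist_force: [0.3, -0.0, -0.3]
finger_gap: 25.9
finger_force: 55.0
clock: 37.65
eef_pos: [505.0, -15.9, 33.9]
eef_rot: [3.14, 0.002, -0.187]
wrist_force: [-1.2, -0.1, -2.6]
finger_gap: 25.4
finger_force: 55.0
toe now [29.7 -0.   0.3] rot [ 3.14e+00  2.00e-03 -1.87e-01] F jig [-1.1 -0.3 -2.6] gap 25.4 t 37.65
TCP goal [505.2 -15.9  33.6] delta [0.3 0.  0.3] [ 0.001  0.002 -0.   ]
```

```bash
python3 nudge.py '[[0,0,0,0,0,0],[0,0,0,0,0,0],[0,0,0,0,0,0]]' 40
python3 nudge.py '[[0,0,-20,0,0,0],[0,0,-60,0,0,0],[0,0,-80,0,0,0],[0,0,-80,0,0,0]]' 50
python3 - <<'E'
from h import *
im,W=cloud("top");print(box(W,(410,228,460,285),30,45))
im,W=cloud("scene");print(box(W,(385,150,425,190),30,45))
E
python3 plan.py 445.9 -332.6 100 0.565
```

```text
clock: 37.95
eef_pos: [505.2, -15.9, 33.6]
eef_rot: [3.14, 0.003, -0.187]
wrist_force: [-0.0, 0.2, -0.4]
finger_gap: 39.8
finger_force: 0.0
clock: 38.35
eef_pos: [506.5, -16.0, 116.3]
eef_rot: [3.141, -0.003, -0.187]
wrist_force: [-0.5, -0.5, 0.1]
finger_gap: 50.0
finger_force: 0.0
{'n': 180, 'mean': array([ 446. , -332.3,   36. ]), 'rect': array([ 446.5, -332.6,   50.4,   26.5,   33.1]), 'z': np.float64(35.9)}
{'n': 94, 'mean': array([ 444.4, -331.3,   37. ]), 'rect': array([ 444.6, -332.6,   48.7,   26.7,   29.9]), 'z': np.float64(37.8)}
now [505.  -15.8 113.2] [ 3.14e+00  2.00e-03 -1.87e-01] j [-0.1   0.3   1.75 -0.    1.09  1.66] gap 50.4 t 38.45
delta [  0.9 322.2  13.6] [ 0.     0.003 -0.752] rows>= 6.5
```

```bash
python3 nudge.py '[[1,230,8,0,0,-0.5],[1,230,8,0,0,-0.5],[1,230,8,0,0,-0.5],[1,230,8,0,0,-0.5],[1,230,8,0,0,-0.5]]'
python3 plan.py 446 -332.5 80 0.57
```

```text
clock: 38.95
eef_pos: [462.0, -243.5, 104.3]
eef_rot: [-3.14, 0.004, 0.317]
wrist_force: [0.9, -0.0, -0.7]
finger_gap: 49.8
finger_force: 0.0
now [ 462.  -243.5  104.3] [-3.14   0.004  0.317] j [-0.55  0.35  1.71 -0.    1.09  0.7 ] gap 49.8 t 38.95
delta [-42.8  79.6  24.3] [-0.002  0.003 -0.253] rows>= 1.9
```

```bash
python3 nudge.py '[[-42.8,79.6,15,0,0,-0.253],[-42.8,79.6,24,0,0,-0.253],[-42.8,79.6,24,0,0,-0.253],[-42.8,79.6,24,0,0,-0.253]]'
python3 nudge.py '[[0,0,0,0,0,0],[0,0,0,0,0,0]]'
python3 plan.py 446 -332.5 19.5 0.57
```

```text
clock: 39.35
eef_pos: [446.0, -330.9, 80.1]
eef_rot: [-3.138, 0.003, 0.563]
wrist_force: [0.0, -0.2, 0.6]
finger_gap: 50.2
finger_force: 0.0
clock: 39.55
eef_pos: [447.4, -329.9, 82.1]
eef_rot: [-3.141, 0.002, 0.566]
wrist_force: [1.0, 0.4, -0.2]
finger_gap: 49.9
finger_force: 0.0
now [ 447.4 -329.9   82.1] [-3.141e+00  2.000e-03  5.660e-01] j [-0.7   0.44  1.63 -0.    1.07  0.31] gap 49.9 t 39.55
delta [-2.5  1.5 62.6] [-0.     0.002 -0.004] rows>= 1.3
```

```bash
python3 nudge.py '[[-2.5,1.5,40,0,0,0],[-2.5,1.5,56,0,0,0],[-2.5,1.5,63,0,0,0],[-2.5,1.5,63,0,0,0],[-2.5,1.5,63,0,0,0]]'
python3 nudge.py '[[0,0,0,0,0,0],[0,0,0,0,0,0],[0,0,0,0,0,0],[0,0,0,0,0,0],[0,0,0,0,0,0]]' 18 55
python3 plan.py 446 -332.5 20 0.57
python3 nudge.py '[[0,0,-30,0,0,0],[0,0,-70,0,0,0],[0,0,-90,0,0,0],[0,0,-90,0,0,0]]'
python3 bay.py 3 20 60 0 5 20
```

```text
clock: 40.05
eef_pos: [446.2, -333.6, 20.1]
eef_rot: [3.14, 0.002, 0.566]
wrist_force: [-0.8, 0.5, 1.1]
finger_gap: 50.4
finger_force: 0.0
clock: 40.55
eef_pos: [445.7, -333.7, 19.4]
eef_rot: [3.141, 0.002, 0.566]
wrist_force: [-0.7, 1.6, 4.4]
finger_gap: 26.0
finger_force: 55.0
now [ 445.7 -333.7   19.4] [3.141e+00 2.000e-03 5.660e-01] j [-0.71  0.54  1.66 -0.    0.94  0.3 ] gap 26.0 t 40.55
delta [ 0.9 -0.8 -0.6] [ 0.     0.002 -0.004] rows>= 0.0
clock: 40.95
eef_pos: [446.7, -334.3, 111.6]
eef_rot: [3.137, 0.001, 0.566]
wrist_force: [0.8, -0.1, -2.1]
finger_gap: 25.4
finger_force: 55.0
toe now [  23.  -235.9   77.6] rot [3.137e+00 1.000e-03 5.660e-01] F jig [ 0.8  0.1 -2.1] gap 25.4 t 40.95
TCP goal [482.8 -76.8  94. ] delta [ 168.5 -198.1   16.7] [ 0.004 -0.001  0.753]
```

```bash
python3 nudge.py '[[100,-118,5,0,0,0.5],[100,-118,5,0,0,0.5],[100,-118,5,0,0,0.5],[100,-118,5,0,0,0.5],[100,-118,5,0,0,0.5]]'
python3 bay.py 3 20 62 0 5.9 19.4
```

```text
clock: 41.45
eef_pos: [466.5, -178.3, 102.4]
eef_rot: [-3.141, 0.004, 0.067]
wrist_force: [-0.3, -0.0, -2.2]
finger_gap: 25.5
finger_force: 55.0
toe now [ 22.5 -93.7  68.9] rot [-3.141  0.004  0.067] F jig [-0.3 -0.1 -2.2] gap 25.5 t 41.45
TCP goal [481.9 -76.7  95.4] delta [  22.2 -100.4    7. ] [0.    0.004 0.254]
```

```bash
python3 nudge.py '[[22,-100,7,0,0,0.254],[22,-100,7,0,0,0.254],[22,-100,7,0,0,0.254],[22,-100,7,0,0,0.254]]'
python3 bay.py 3 19.5 30 0.3 5.9 19.4
```

```text
clock: 41.85
eef_pos: [482.1, -78.8, 95.9]
eef_rot: [3.14, 0.003, -0.183]
wrist_force: [0.9, 0.0, -1.3]
finger_gap: 25.2
finger_force: 55.0
toe now [20.5 -2.  62.3] rot [ 3.14e+00  3.00e-03 -1.83e-01] F jig [ 0.9  0.2 -1.3] gap 25.2 t 41.85
TCP goal [488.6 -77.9  73.1] delta [ 6.3 -2.1 22.7] [ 0.002 -0.297  0.003]
```

```bash
python3 nudge.py '[[6.3,-2.1,10,0,-0.15,0],[6.3,-2.1,18,0,-0.297,0.003],[6.3,-2.1,23,0,-0.297,0.003],[6.3,-2.1,23,0,-0.297,0.003],[6.3,-2.1,23,0,-0.297,0.003]]'
python3 bay.py 3 19.5 3 0.3 5.9 19.4
```

```text
clock: 42.35
eef_pos: [488.5, -79.1, 73.9]
eef_rot: [3.14, 0.297, -0.192]
wrist_force: [-0.1, 0.1, -1.6]
finger_gap: 25.6
finger_force: 55.0
toe now [19.7 -1.4 30.8] rot [ 3.14   0.297 -0.192] F jig [-0.1  0.1 -1.6] gap 25.6 t 42.35
TCP goal [488.6 -77.9  46.1] delta [ 8.  -1.2 26.5] [-0.    -0.003 -0.004]
```

```bash
python3 nudge.py '[[2,-1.2,8,0,0,0],[4,-1.2,16,0,0,0],[6,-1.2,22,0,0,0],[8,-1.2,26.5,0,-0.003,-0.004],[8,-1.2,26.5,0,-0.003,-0.004]]'
python3 nudge.py '[[0,0,0,0,0,0],[0,0,0,0,0,0]]'
python3 bay.py 3 19.5 0.7 0.3 5.9 19.4
```

```text
clock: 42.85
eef_pos: [488.6, -77.2, 45.3]
eef_rot: [3.141, 0.303, -0.187]
wrist_force: [-0.6, -3.0, -2.1]
finger_gap: 25.4
finger_force: 55.0
clock: 43.05
eef_pos: [488.8, -77.2, 46.0]
eef_rot: [3.141, 0.302, -0.188]
wrist_force: [-0.8, -2.6, -3.3]
finger_gap: 25.5
finger_force: 55.0
toe now [19.5  0.8  2.8] rot [ 3.141  0.302 -0.188] F jig [-0.4 -2.7 -3.3] gap 25.5 t 43.05
TCP goal [488.6 -77.9  43.8] delta [0.6 0.8 2. ] [ 0.001  0.002 -0.001]
```

```bash
python3 nudge.py '[[0.3,0.8,1,0,0,0],[0.6,0.8,2,0,0,0],[0.6,0.8,2,0,0,0]]'
python3 nudge.py '[[2.6,0,-0.8,0,0,0],[5.3,0,-1.6,0,0,0],[7.9,0,-2.4,0,0,0],[7.9,0,-2.4,0,0,0]]'
python3 bay.py 3 28 0.5 0.3 5.9 19.4
python3 nudge.py '[[1,0,-0.3,0,0,0],[2,0,-0.6,0,0,0],[2,0,-0.6,0,0,0]]'
python3 bay.py 3 29 0 0.15 5.9 19.4
```

```text
clock: 43.35
eef_pos: [488.8, -77.7, 43.9]
eef_rot: [3.141, 0.301, -0.187]
wrist_force: [0.0, -0.2, -2.3]
finger_gap: 25.3
finger_force: 55.0
clock: 43.75
eef_pos: [497.1, -79.4, 43.8]
eef_rot: [3.141, 0.302, -0.188]
wrist_force: [0.2, -0.5, -1.3]
finger_gap: 25.5
finger_force: 55.0
toe now [28.1  0.1  0.6] rot [ 3.141  0.302 -0.188] F jig [ 0.3 -0.4 -1.3] gap 25.5 t 43.75
TCP goal [497.  -79.5  43.6] delta [-0.1  0.1  0.2] [ 0.     0.002 -0.001]
clock: 44.05
eef_pos: [498.1, -79.6, 43.8]
eef_rot: [3.141, 0.304, -0.187]
wrist_force: [-5.6, -0.1, 1.3]
finger_gap: 25.6
finger_force: 55.0
toe now [29.   0.1  0.5] rot [ 3.141  0.304 -0.187] F jig [-5.4 -1.2  1.3] gap 25.6 t 44.05
TCP goal [494.  -79.   38.5] delta [-2.4  0.2  6.2] [ 0.     0.154 -0.   ]
```

```bash
python3 nudge.py '[[-1,0,2,0,0.05,0],[-1.8,0,4,0,0.1,0],[-2.5,0.2,6,0,0.154,0],[-2.5,0.2,6,0,0.154,0]]'
python3 nudge.py '[[-0.8,0,1.8,0,0.05,0],[-1.6,0,3.6,0,0.1,0],[-2.5,0,5.4,0,0.147,0],[-2.5,0,5.4,0,0.147,0]]'
python3 bay.py 3 30 0 0 5.9 19.4
python3 nudge.py '[[0,0,0,0,0,0],[0,0,0,0,0,0],[0,0,0,0,0,0]]' 40
python3 nudge.py '[[0,0,-20,0,0,0],[0,0,-60,0,0,0],[0,0,-100,0,0,0],[0,0,-150,0,0,0]]' 50
python3 nudge.py '[[-60,200,0,0,0,0],[-60,200,0,0,0,0],[-60,200,0,0,0,0],[-60,200,0,0,0,0],[-60,200,0,0,0,0]]'
python3 nudge.py '[[-60,120,0,0,0,0],[-60,120,0,0,0,0],[-60,120,0,0,0,0],[-60,120,0,0,0,0]]'
python3 - <<'E'
from h import *
t=-0.187;R=np.array([[np.cos(t),np.sin(t)],[-np.sin(t),np.cos(t)]])
for n in("top","scene"):
    im,W=cloud(n)
    J=np.dstack([(W[...,:2]-[567.9,-27.8])@R.T,W[...,2]]);x,y,z=np.moveaxis(J,2,0)
    def rect(nm,m):
        l,k=nd.label(m)
        if not k: print(n,nm,None);return
        i=1+np.argmax(nd.sum(m,l,range(1,k+1)));p=J[l==i];A=np.c_[p[:,:2]-p[:,:2].mean(0),np.ones(len(p))]
        c=np.linalg.lstsq(A,p[:,2],rcond=None)[0];r=cv2.minAreaRect(np.float32(p[:,:2]))
        print(n,nm,len(p),np.round(r[0]+r[1]+(r[2],),1),"tilt",c[:2].round(3),"z",c[2].round(1))
    rect("piece",(x>0)&(x<110)&(y>-64)&(y<44)&(z>24)&(z<38));rect("post",(x>0)&(x<110)&(y>20)&(z>55)&(z<75))
    for b in(1,2,3): rect(f"bay{b}",(abs(x+60)<45)&(abs(y-64*(2-b))<28)&(z>42)&(z<60))
    rect("done",(W[...,0]>480)&(W[...,0]<680)&(W[...,1]>200)&(W[...,1]<400)&(z>30)&(z<50))
    a=proj(n,[570,-15,20])[0].astype(int);cv2.imwrite(f"pics/{n}9.png",cv2.resize(im[a[1]-60:a[1]+60,a[0]-65:a[0]+65,::-1],None,fx=3,fy=3))
cv2.imwrite("pics/both9.png",np.hstack([cv2.imread("pics/top9.png"),cv2.imread("pics/scene9.png")]))
E
```

```text
clock: 44.45
eef_pos: [494.1, -79.0, 39.0]
eef_rot: [3.141, 0.147, -0.187]
wrist_force: [0.3, 0.6, -0.9]
finger_gap: 25.4
finger_force: 55.0
clock: 44.85
eef_pos: [491.1, -78.5, 33.9]
eef_rot: [3.141, 0.001, -0.187]
wrist_force: [-0.5, -0.2, -1.5]
finger_gap: 25.3
finger_force: 55.0
toe now [29.4 -0.1  0.4] rot [ 3.141e+00  1.000e-03 -1.870e-01] F jig [-0.5 -0.3 -1.5] gap 25.3 t 44.85
TCP goal [491.7 -78.5  33.4] delta [ 0.6 -0.1  0.5] [ 0.001  0.001 -0.   ]
clock: 45.15
eef_pos: [491.9, -78.7, 33.9]
eef_rot: [3.141, 0.001, -0.187]
wrist_force: [0.5, -0.6, -0.3]
finger_gap: 39.8
finger_force: 0.0
clock: 45.55
eef_pos: [491.0, -78.4, 184.7]
eef_rot: [3.141, 0.003, -0.187]
wrist_force: [-1.3, -0.1, 0.2]
finger_gap: 50.4
finger_force: 0.0
clock: 46.05
eef_pos: [393.5, -267.3, 184.2]
eef_rot: [3.141, 0.001, -0.191]
wrist_force: [1.0, 0.8, 0.5]
finger_gap: 50.2
finger_force: 0.0
clock: 46.45
eef_pos: [312.4, -372.7, 184.1]
eef_rot: [3.141, 0.001, -0.191]
wrist_force: [0.3, -0.4, 0.1]
finger_gap: 49.9
finger_force: 0.0
top piece 703 [ 59.7 -10.3 110.   58.1  84.9] tilt [0.055 0.004] z 31.3
top post 61 [54.2 57.9 28.8 14.1  0.9] tilt [0.099 0.052] z 66.6
top bay1 175 [-64.3  63.9  50.4  25.7   1.2] tilt [ 0.01  -0.016] z 49.8
top bay2 180 [-64.9  -0.2  25.8  51.5  89.9] tilt [-0.006  0.005] z 49.8
top bay3 183 [-65.4 -64.3  26.1  51.2  89.6] tilt [0.02  0.004] z 49.4
top done 733 [-54.9 321.7  56.1 111.1  20.1] tilt [0.034 0.01 ] z 37.2
scene piece 385 [ 56.5 -11.8  62.7 104.5   3. ] tilt [ 0.117 -0.003] z 32.3
scene post 55 [53.7 55.6 15.1 30.7 87.9] tilt [ 0.096 -0.215] z 65.6
scene bay1 149 [-65.4  62.6  52.7  28.5   0.9] tilt [ 0.01  -0.121] z 50.4
scene bay2 136 [-66.5  -2.3  30.8  51.4  90. ] tilt [ 0.02 -0.06] z 50.3
scene bay3 130 [-66.2 -66.4  29.5  52.5  86.5] tilt [ 0.023 -0.13 ] z 50.4
scene done 765 [-57.3 319.   61.2 112.   21.2] tilt [0.093 0.025] z 38.2
```

View pics/both9.png

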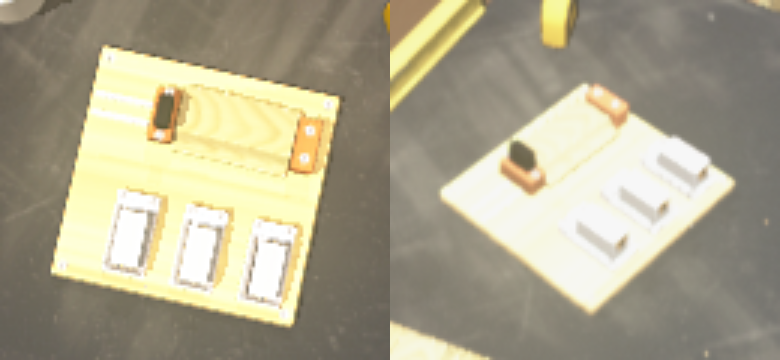

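The picture shows all three guides seated in their bays (left px (130,230), (200,245), (270,260)) and the piece clamped between the jaws. I'll check the piece's edges more robustly for squareness and centring.

```bash
python3 - <<'E'
from h import *
t=-0.187;R=np.array([[np.cos(t),np.sin(t)],[-np.sin(t),np.cos(t)]])
Ws=[cloud("top")[1] for _ in range(4)];W=np.nanmedian(Ws,0)
J=(W[...,:2]-[567.9,-27.8])@R.T;x,y,z=J[...,0],J[...,1],W[...,2]
ys=np.arange(-55,36,10);L=[];H=[]
for c in ys:
    m=(abs(y-c)<5)&(x>5)&(x<108)
    hi=m&(z>27.5)&(z<37);L.append(np.percentile(x[hi],3));H.append(np.percentile(x[hi],97))
print(np.round(L,1),np.round(H,1));print(np.polyfit(ys,L,1),np.polyfit(ys,H,1))
m=(x>30)&(x<80)&(y>-58)&(y<38)&(z>24)&(z<38);A=np.c_[x[m]-55,y[m]+10,np.ones(m.sum())];c=np.linalg.lstsq(A,z[m],rcond=None)[0];print(c)
m=(x>-100)&(x<105)&(y>-98)&(y<128)&(z<17)&(z>8);A=np.c_[x[m],y[m],np.ones(m.sum())];print("base",np.linalg.lstsq(A,z[m],rcond=None)[0])
E
```

```text
[38.8 39.8 39.2 41.5 41.1 42.  40.5 40.9 39.5 41.4] [82.6 83.6 84.1 84.5 84.5 84.7 85.3 85.4 84.2 85.3]
[1.66488477e-02 4.06403823e+01] [2.30841107e-02 8.46549835e+01]
[ 8.48576703e-02 -4.33677397e-03  3.08561239e+01]
base [9.92105167e-04 4.41943958e-04 1.38412811e+01]
```

```bash
python3 - <<'E'
from h import *
W0=cloud("top",cv2.imread("pics/top0.png"),np.load("pics/top0.npy"))[1];W1=cloud("top")[1]
def prof(nm,W,c,yaw,z0):
    R=np.array([[np.cos(yaw),np.sin(yaw)],[-np.sin(yaw),np.cos(yaw)]]);J=(W[...,:2]-c)@R.T;x,y,z=J[...,0],J[...,1],W[...,2]-z0
    print(nm,[round(float(np.median(z[(abs(y)<45)&(abs(x-q)<2.5)])),1) for q in range(-35,36,5)])
prof("fresh start",W0,[595.5,-319.5],.188,0)
prof("done start",W0,[619.5,-47.7],-.187,14)
prof("fresh now",W1,[619.5,-47.7],-.187,14)
prof("done now",W1,[570.5,298.5],.165,20)
E
```

```text
fresh start [-0.6, 5.5, 6.8, 9.7, 14.8, 18.1, 17.7, 18.3, 17.7, 17.4, 17.5, 18.1, 17.8, 16.7, -0.1]
done start [-0.1, 5.5, 6.9, 9.4, 15.4, 17.9, 18.0, 18.1, 17.6, 17.8, 17.3, 17.7, 17.0, 17.6, 0.4]
fresh now [-0.2, 2.9, 7.4, 8.5, 13.7, 17.6, 17.8, 18.2, 18.1, 17.6, 18.0, 17.1, 17.2, 17.7, -0.1]
done now [-1.1, 6.8, 6.7, 10.2, 15.4, 17.8, 17.8, 17.8, 18.7, 17.7, 17.4, 17.1, 17.6, 17.1, -0.1]
```

The slope is the piece's own moulded profile, since its height profile matches its start pose. It lies flat and centred, so I'll hand the job in.

```bash
python3 -c "
from cell import manip
print(manip.sign_off())"
```

```text
the job is handed in; nothing more can be done
None
```

The changeover is finished and handed in at about 47 s of robot time: drilled piece flat on the deck block, fresh piece clamped square in the jig, and all three guides seated in their bays; the fresh piece was dropped once when the grip slackened and picked up again. The hand-in returned no verdict, so this rests on my own final camera measurements.

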